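# Pump the mounted crown specimen out of the press and show it to the camera

### The job

Pump the hand lever of the mounting press through full strokes, letting it come right back up each time, until the ram has pushed the resin puck completely out of the mould. Then pick the puck up and hold it in the air in front of the tilted inspection camera: underside square to the lens, centred on it, 80 mm away from it; finish holding it there, still. Do not drop the puck, let it touch the camera or shift the camera's tilt, and leave the other things on the bench where they are.

Things in the scene. Friction and masses are not known exactly. Their poses are not given: they have to be found in the camera images.
- press: Fixed hand-pumped press. Grey base 170 (x) x 290 (y) x 28 mm; origin under its middle, z up. Towards its +y stands the mould, a finned metal cylinder 100 mm across, flat ring on top 200 mm above the bench; towards -y the pump barrel and the lever's pivot between two grey cheeks 140 mm high. Gauge, up to 134 mm high, at its +x side, small knob at -x. Only the lever is higher than the mould.
- mould_mouth (a point): Centre of the mould's open mouth, level with the flat top ring, at (0, 70, 200) mm in the press's frame. The bore is 42.4 mm wide, vertical.
- ram (a joint): Lift (m) of the ram, a steel piston 38 mm across in the mould's bore that carries the puck: 0 at the start, its face 33 mm below the mouth. Each full stroke lifts it 9 to 10 mm during the down stroke and it stays up. After four full strokes it is at 39 mm, 6 mm above the mouth; further strokes do nothing. A partial stroke lifts less or nothing. The puck is clear of the mould above 33 mm.
- lever (a joint): Angle of the pump lever, rad: 0 at rest (handle 0.70 rad above level), 0.70 fully down (handle level, at its stop). A spring brings it back up within 1 s; it must come back below 0.1 before the next stroke. Pressing on the middle of the grip takes about 4 N at the top, rising to 9 N at the bottom.
- grip (a point): Middle of the lever's black rubber grip (round, 30 mm across, 115 mm long, along the lever), on its axis. In the press's frame it is at (0, -62 - 275 cos a, 125 + 275 sin a) mm with a = 0.70 - lever angle: the pivot axis lies along the press's x through (0, -62, 125) mm and the lever points to the press's -y. Can be pressed from above with shut fingers, or gripped.
- puck: The mounted specimen: loose amber resin puck, round, 40 mm across, 25 mm high, about 45 g; origin at the centre of its underside, z up through its top. It starts in the mould on the ram, its top 8 mm below the mouth, too deep to grasp.
- puck_face (a point): Centre of the puck's underside, the face to be inspected: a white crown section 14 mm wide shows in it.
- puck_top (a point): Centre of the puck's top, 25 mm above the underside.
- camera_stand: Fixed stand of the inspection camera: foot 100 x 100 mm, round column, yoke with two cheeks up to 119 mm high; origin under the middle of the foot. The black camera head, held between the cheeks, turns about an axis along the stand's y, 105 mm above the bench, and leans to the stand's -x. It is held by friction only.
- lens (a point): Centre of the lens front, 58 mm from the tilt axis, in the middle of a white ring light 60 mm across. Its z axis is the line of sight, pointing out of the lens: upward, leaning to the stand's -x (towards the robot's side) by 0.25 to 0.45 rad. The puck's underside is wanted at (0, 0, 80) mm in this frame, facing the lens, so with the puck's z along this z.
- closure: Bystander, loose: closure plug of the mould, steel plug with an 80 mm flange and black knob, 72 mm high; origin at its foot.
- release_agent: Bystander, loose: white bottle with a blue cap and pale label, 48 mm across, 115 mm high; origin at its foot.
- cast: Bystander, loose: plaster dental cast, 62 x 66 x 28 mm; origin at its foot.
Mind the look-alikes: they are no part of the job. There is more than one size of the puck; the one meant has the size given above. Leave any blue look-alike of the camera_stand alone.

How it is judged:
By the outcome, as a careful person would: the job done as asked, in the order asked, and still so for the second after the job is handed in, while the arm keeps its last pose, push and grip.
It also fails if it takes over 64 s, if anything falls off the work surface, if the arm or the gripper's body presses on something with over 40 N, if the wrist force passes 120 N, or if a joint passes its speed limit or range.

### The arm

A 7-joint arm with a two-finger parallel gripper is mounted at the origin on the work surface. World frame = base frame: x ahead of the robot, y to its left, z up, the work surface at z = 0. Lengths are in m, angles in rad, forces in N, time in s.
With the tool pointing down it reaches from about 0.4 to 0.85 m from the base axis. Payload 10.4 kg.
Tool frame: the origin (TCP) lies between the finger pads; the fingertips stand 19 mm ahead of it and the grasp point (between the pads) is the TCP; x points along the fingers, y is the direction in which the jaws open and shut, and the axes are right-handed (so a half turn about x gives the same grasp; the last joint's range is limited). The gripper opens to 87 mm and grips with 3 to 60 N. Pads are 19 mm wide; open, the fingers measure 117 mm over their backs; the gripper's body (75 mm by 190 mm) begins 51 mm behind the grasp point.
Start: joints at [1.327, 0.332, -0.065, 1.46, 0.022, 1.35, -0.088], TCP at [0.137, -0.61, 0.242] pointing down, gripper open.
Joint ranges: [-2.6, 2.6], [-0.5, 2.12], [-1.47, 1.34], [0.16, 2.42], [-1.27, 4.41], [0.06, 2.06], [-2.6, 2.6]. Speed limits (rad/s): [2.22, 2.22, 2.79, 2.79, 3.14, 3.14, 3.14].

### API

Orientations are given as a unit quaternion [x, y, z, w].
In Python, from bench import r gives the robot as it stands.
- The arm moves only by the tool drive_tool, never from a script. Its argument "motion" is a list of rows, each a list of 4 numbers: the shift along the tool's x, y, z in cm, then the turn about the tool's x in units of 5 degrees (1.0 is 5 degrees). In form: [[tx, ty, tz, twist], ...]. A call has 1 to 20 rows; each row is the pose to reach, as a shift and turn from the pose commanded when the call began, along the tool's axes at that moment; what a row does not reach only later rows make up. A row lasts 1/12 s, in which the tool goes at most 41.7 mm and 7.16 degrees, less where a joint would pass 70% of its speed; a pose out of reach is approached as far as the arm can. A call with a gripper value outside its range is refused whole. "grip" is the closure in counts, from 0 (fully open) to 255 (shut), set as the call begins (left out, the last holds). The fingers move at their own pace and stop on an object; "force" is the grip in N (left out, the last holds). Time passes only in rows, so rows that repeat a pose let the fingers close. It gives the time, the measured TCP pose, the force and the opening at its end, in the units of the state.
- r.read_state(): the state, without advancing time (a new reading comes with each control period).
- r.camera(name): name is "scene" or "top" or "wrist"; returns the picture (384x512x3 uint8, red, green, blue); there is no depth.
- r.calibration(name): a dict with "fx", "fy", "cx", "cy" (pixels), "dist" ([k1, k2, p1, p2, k3] as OpenCV has them; the pictures are not rectified), "xyz" and "orientation" of the camera in the world. Camera axes: x right, y up, looking along -z (the intrinsics and any distortion apply to the point x, -y, -z); pixel columns grow to the right and rows downward; lengths in m; the calibration is good to about 2 mm. A picture is of the moment at which its call begins: read the wrist's pose just before it. calibration takes no time and is no camera call; for the wrist camera it gives the pose at the moment of the call.
- r.close_job(): hands the job in, once; it reports no verdict.
The state is a dict: "time": time; "joint_positions": joint angles; "joint_vel": joint speeds; "joint_torque": joint torques, N m; "ee_pos": TCP position; "eef_rot": TCP orientation; "ft_force": force on the tool from outside, world axes, zero at the start; "torque": the same for the moment, N m; "width": finger opening in m.
Only numpy, scipy, OpenCV 4.12 (cv2) and the standard library are available. Lean on these libraries where they do the work, as an engineer would, in place of code of your own. Each camera call takes 0.05 s, during which the arm holds its last target.

## Working session

There is one attempt and no reset: what is moved stays moved. The work goes in short steps, Python scripts to look and compute and a tool call to move; the robot and the scene stay as the last step left them, time stands still between calls to the robot, and variables do not carry over. Pictures are saved under pics/ and viewed, and the job is handed in when it is done.

Besides the shell and the picture viewer there is one more tool, called after ">>>" as name(argument=value, ...), one argument or row to a line, values as JSON. drive_tool: Moves the arm, as the interface text tells. Its arguments: {"type":"object","properties":{"motion":{"type":"array","items":{"type":"array","items":{"type":"number"}}},"grip":{"type":"number"},"force":{"type":"number"}},"required":["motion"]}

```bash
mkdir -p pics; ls; python3 - <<'E'
from bench import r
import cv2
print(r.read_state())
for n in ["scene","top","wrist"]:
    c=r.calibration(n); print(n,c)
    im=r.camera(n); cv2.imwrite(f"pics/{n}0.png",cv2.cvtColor(im,cv2.COLOR_RGB2BGR))
E
```

```text
pics
{'time': 0.0, 'joint_positions': array([ 1.32741688,  0.33289879, -0.06471583,  1.46094083,  0.02161593,
        1.34987074, -0.08852052]), 'joint_vel': array([ 0.0004763 , -0.00332072, -0.00028426, -0.0002042 , -0.00078906,
       -0.00116486,  0.00264652]), 'joint_torque': array([ 5.63047415e-04, -6.23255396e+01,  2.50511547e-02, -3.89909041e+01,
       -6.13418268e-02,  3.97101708e-02,  1.31114875e-04]), 'ee_pos': array([ 0.13679216, -0.60948604,  0.24073738]), 'eef_rot': array([-0.70272037, -0.07840143,  0.70288338, -0.07740961]), 'ft_force': array([-0.08623307, -0.22590541,  0.28596904]), 'torque': array([-0.03396985, -0.00186783,  0.00027484]), 'width': 0.08695498966991697}
scene {'fx': 456.62382979914287, 'fy': 456.62382979914287, 'cx': 260.68817597216747, 'cy': 190.9394273414025, 'dist': array([-0.0334143,  0.       ,  0.       ,  0.       ,  0.       ]), 'xyz': array([1.39142405, 0.23932743, 1.08353185]), 'orientation': array([0.24843706, 0.278939  , 0.70313872, 0.60503554])}
top {'fx': 352.3066979417901, 'fy': 352.3066979417901, 'cx': 256.7071796336768, 'cy': 189.93445934237747, 'dist': array([0.03477602, 0.        , 0.        , 0.        , 0.        ]), 'xyz': array([0.36606089, 0.11367116, 1.11931296]), 'orientation': array([ 0.07630493, -0.06773649, -0.64904511,  0.7538765 ])}
wrist {'fx': 273.5090883458918, 'fy': 273.5090883458918, 'cx': 255.35846861213247, 'cy': 192.5337759048173, 'dist': array([-0.05088266,  0.        ,  0.        ,  0.        ,  0.        ]), 'xyz': array([ 0.2096727 , -0.59247171,  0.38496197]), 'orientation': array([-0.10614072,  0.08557259, -0.61921024,  0.77329823])}
```

View pics/scene0.png

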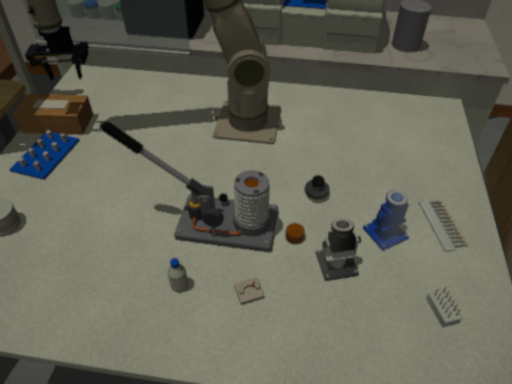

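View pics/top0.png

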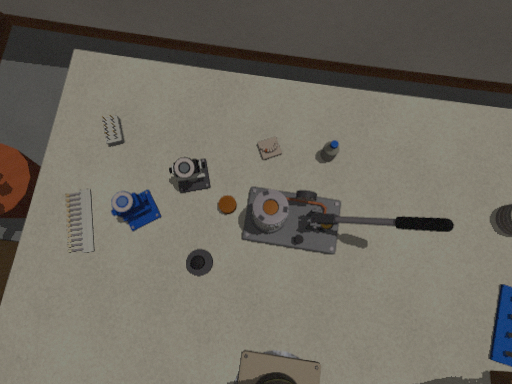

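View pics/wrist0.png

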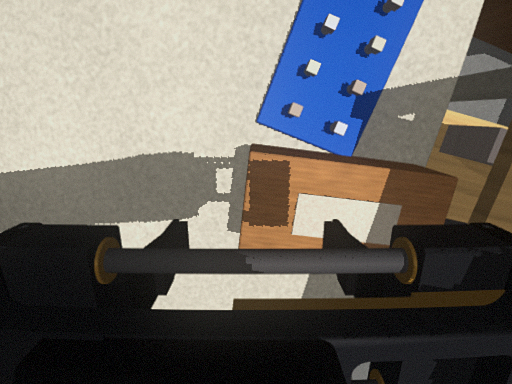

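The scene view shows the press at (228,225), mould mouth at (252,182), grip at (121,136), the dark camera stand at (338,255), its blue look-alike at (388,225), and a loose amber puck on the bench at (295,233). The top view shows the mouth at (270,208), grip at (425,224), dark stand at (188,172) and blue look-alike at (130,207). I'll enlarge these areas next.

```bash
cat > h.py <<'E'
import numpy as np, cv2
from scipy.spatial.transform import Rotation as R
def ray(c,px):
    K=np.array([[c['fx'],0,c['cx']],[0,c['fy'],c['cy']],[0,0,1]])
    p=cv2.undistortPoints(np.array([[px]],float),K,np.array(c['dist']))[0,0]
    d=R.from_quat(c['orientation']).apply([p[0],-p[1],-1]); return np.array(c['xyz']),d/np.linalg.norm(d)
def plane(c,px,z):
    o,d=ray(c,px); return o+d*(z-o[2])/d[2]
def tri(c1,p1,c2,p2):
    o1,d1=ray(c1,p1);o2,d2=ray(c2,p2)
    A=np.stack([d1,-d2],1);s=np.linalg.lstsq(A,o2-o1,rcond=None)[0]
    a=o1+s[0]*d1;b=o2+s[1]*d2;return (a+b)/2,np.linalg.norm(a-b)
def proj(c,P):
    P=np.atleast_2d(P);q=R.from_quat(c['orientation']).inv().apply(P-c['xyz'])*[1,-1,-1]
    K=np.array([[c['fx'],0,c['cx']],[0,c['fy'],c['cy']],[0,0,1]])
    return cv2.projectPoints(q,np.zeros(3),np.zeros(3),K,np.array(c['dist']))[0][:,0]
E
python3 - <<'E'
import cv2
def crop(n,x0,y0,x1,y1,k,o):
    im=cv2.imread(f"pics/{n}0.png")[y0:y1,x0:x1]; cv2.imwrite(f"pics/{o}.png",cv2.resize(im,None,fx=k,fy=k,interpolation=cv2.INTER_CUBIC))
crop("scene",170,150,300,250,6,"c1")
crop("top",160,140,290,240,6,"c2")
crop("scene",280,170,420,285,5,"c3")
crop("top",240,170,460,260,3.5,"c4")
E
```

```text
(no output)
```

View pics/c1.png

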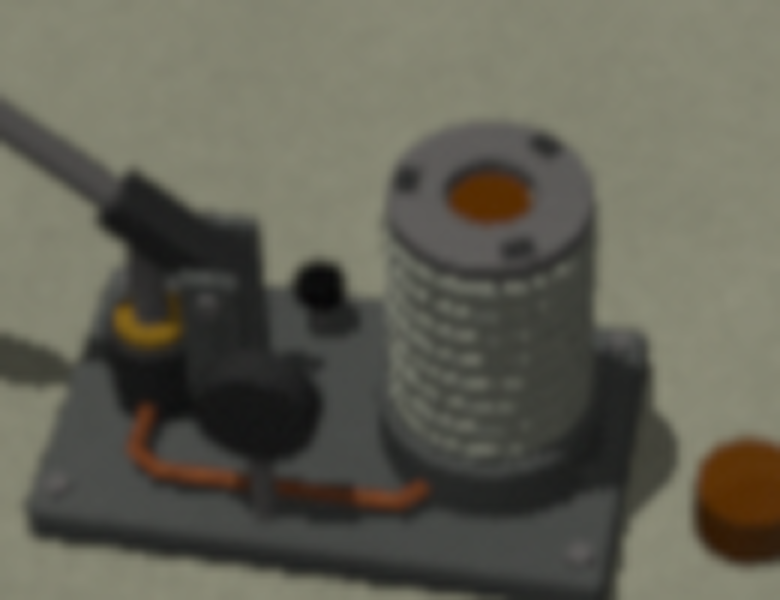

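View pics/c2.png

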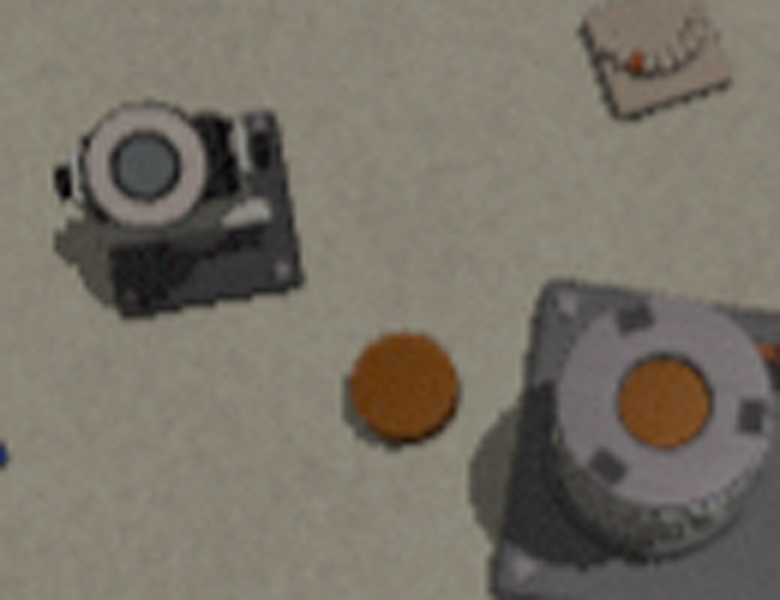

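View pics/c3.png

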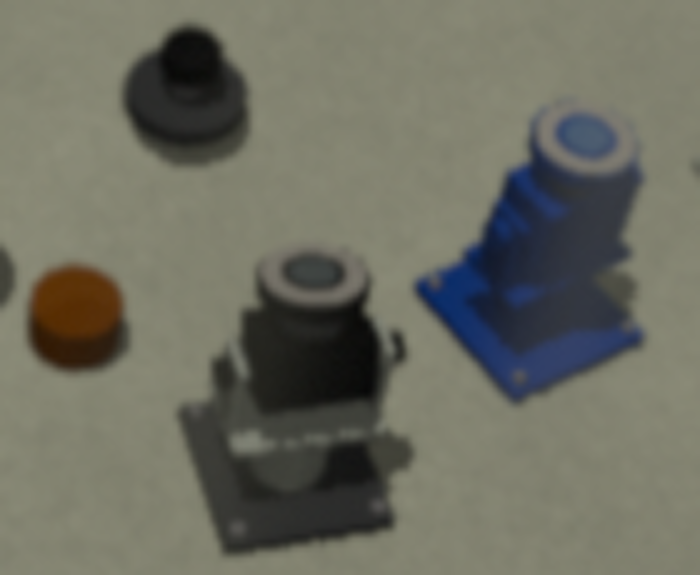

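View pics/c4.png

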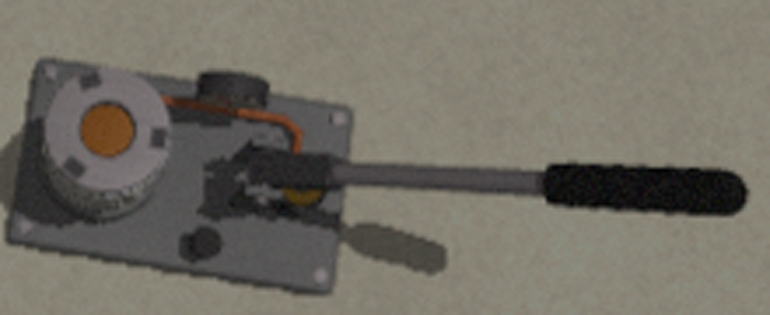

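```bash
cat > m.py <<'E'
from h import *
from bench import r
T=r.calibration("top");S=r.calibration("scene")
def px(x0,y0,k,u,v): return (x0+(u+.5)/k-.5, y0+(v+.5)/k-.5)
t2=lambda u,v:px(160,140,6,u,v)
t4=lambda u,v:px(240,170,3.5,u,v)
s1=lambda u,v:px(170,150,6,u,v)
s3=lambda u,v:px(280,170,5,u,v)
# mouth
print("mouth top@.2",plane(T,t2(665,401),.2),"scene@.2",plane(S,s1(490,188),.2))
print("tri",tri(T,t2(665,401),S,s1(490,188)))
print("ringouter top",plane(T,t2(665,400),.2), "diam px")
# press base corners (top view) z=.028
for n,p in dict(a=t2(548,283),b=t4(350,108),c=t4(332,293),d=t4(8,240)).items(): print("base",n,plane(T,p,.028))
for n,p in dict(a=s1(30,515),b=s1(610,592),c=s1(645,345)).items(): print("baseS",n,plane(S,p,.028))
# grip ends
it=cv2.imread("pics/top0.png");isc=cv2.imread("pics/scene0.png")
def blob(im,mask,box):
    x0,y0,x1,y1=box;m=np.zeros(im.shape[:2],np.uint8);m[y0:y1,x0:x1]=mask[y0:y1,x0:x1]
    n,l,s,c=cv2.connectedComponentsWithStats(m);i=1+np.argmax(s[1:,4]);return (l==i).astype(np.uint8),s[i],c[i]
bt=blob(it,(it.max(2)<45).astype(np.uint8),(385,200,470,245));bs=blob(isc,(isc.max(2)<45).astype(np.uint8),(90,110,150,160))
print(bt[1:],bs[1:]); print("grip tri",tri(T,bt[2],S,bs[2]))
# lens ring
print("lens tri",tri(T,t2(145,166),S,s3(315,271)))
# stand foot corners
for n,p in dict(a=t2(302,287),b=t2(120,318),c=t2(272,112)).items(): print("footT",n,plane(T,p,.01))
for n,p in dict(a=s3(183,408),b=s3(228,552),c=s3(392,525)).items(): print("footS",n,plane(S,p,.01))
E
python3 m.py
```

```text
mouth top@.2 [0.51639581 0.09676546 0.2       ] scene@.2 [0.51593073 0.09596211 0.2       ]
tri (array([0.51636665, 0.09640742, 0.2004718 ]), np.float64(0.0007391217828053908))
ringouter top [0.51683631 0.09682791 0.2       ] diam px
base a [0.59774005 0.16357334 0.028     ]
base b [ 0.59556018 -0.11865562  0.028     ]
base c [ 0.43059322 -0.11945933  0.028     ]
base d [0.43364444 0.16633963 0.028     ]
baseS a [ 0.60368298 -0.11780033  0.028     ]
baseS b [0.60625015 0.16791455 0.028     ]
baseS c [0.44655551 0.16545483 0.028     ]
(array([395, 217,  58,  14, 675], dtype=int32), array([423.66074074, 223.40740741])) (array([101, 122,  42,  31, 458], dtype=int32), array([121.12445415, 136.4279476 ]))
grip tri (array([ 0.51221879, -0.25389715,  0.30856877]), np.float64(0.0005929264535575183))
lens tri (array([0.596954  , 0.35254442, 0.16034371]), np.float64(0.00027146411373919657))
footT a [0.57973986 0.29447555 0.01      ]
footT b [0.54861615 0.38739614 0.01      ]
footT c [0.67343935 0.32765536 0.01      ]
footS a [0.58348976 0.29704798 0.01      ]
footS b [0.67777251 0.32770248 0.01      ]
footS c [0.64638271 0.417557   0.01      ]
```

```bash
cat >> h.py <<'E'
def delta(s,target,yaw_y=None):
    """shift in cm along tool axes from measured pose to target; twist (units 5deg) to bring tool y along yaw_y (mod pi)"""
    M=R.from_quat(s['eef_rot']).as_matrix()
    d=M.T@(np.array(target)-s['ee_pos'])*100
    tw=None
    if yaw_y is not None:
        v=M.T@np.array([*yaw_y,0.]); a=np.degrees(np.arctan2(v[2],v[1])); a=(a+90)%180-90; tw=a/5
    return np.round(d,2),tw
E
python3 - <<'E'
from h import *
from bench import r
s=r.read_state(); print(R.from_quat(s['eef_rot']).as_matrix().round(4))
print(delta(s,[.5125,-.246,.40],(1,0.011)))
u=np.array([.945,.327]);print(delta(s,[.5,0,.4],(-.327,.945)))
p0=np.array([.5163,.0965]);yd=np.array([.011,1])
for l in [0,.35,.7]:
    a=.7-l; y,z=-.062-.275*np.cos(a),.125+.275*np.sin(a)
    # contact point on top
    print(l,p0+yd*(y-.07),z,"contact",p0+yd*(y-.07+.015*np.sin(a)),z+.015*np.cos(a))
E
```

```text
[[-3.000e-04  2.190e-01 -9.757e-01]
 [ 1.000e-03 -9.757e-01 -2.190e-01]
 [-1.000e+00 -1.100e-03  1.000e-04]]
(array([-15.88, -27.26, -44.62]), np.float64(-15.595575642627498))
(array([-15.85, -51.54, -48.79]), np.float64(-1.2869773353710343))
0 [ 0.51253435 -0.2458316 ] 0.30215986399036504 contact [ 0.51264065 -0.23616834] 0.31363249679963234
0.35 [ 0.5120064 -0.2938275] 0.21929689705024913 contact [ 0.51206298 -0.28868403] 0.2333874877429598
0.7 [ 0.511823 -0.3105  ] 0.125 contact [ 0.511823 -0.3105  ] 0.14
```

>>> drive_tool(
  motion=[
    [-4,-1,-2,0],
    [-8,-3,-5,-0.3],
    [-12,-5,-8,-1.3],
    [-15.9,-27.3,-44.6,-1.3],
    [-15.9,-27.3,-44.6,-1.3],
    [-15.9,-27.3,-44.6,-1.3],
    [-15.9,-27.3,-44.6,-1.3],
    [-15.9,-27.3,-44.6,-1.3],
    [-15.9,-27.3,-44.6,-1.3],
    [-15.9,-27.3,-44.6,-1.3],
    [-15.9,-27.3,-44.6,-1.3],
    [-15.9,-27.3,-44.6,-1.3],
    [-15.9,-27.3,-44.6,-1.3],
    [-15.9,-27.3,-44.6,-1.3],
    [-15.9,-27.3,-44.6,-1.3],
    [-15.9,-27.3,-44.6,-1.3],
  ],
  grip=255,
  force=20,
)

```text
time: 1.48
ee_pos: [0.5136, -0.2436, 0.4002]
eef_rot: [0.697, 0.119, -0.697, 0.119]
ft_force: [0.1, -0.1, 0.2]
width: 0.001
```

```bash
python3 - <<'E'
from h import *
from bench import r
s=r.read_state(); print(s['time'],s['ee_pos'],R.from_quat(s['eef_rot']).as_matrix().round(3),s['joint_positions'].round(2),s['ft_force'])
print(delta(s,[.5125,-.246,.352]),delta(s,[.512,-.290,.255]),delta(s,[.512,-.3105,.156]))
for n in ["scene","wrist"]:
    im=r.camera(n); cv2.imwrite(f"pics/{n}1.png",cv2.cvtColor(im,cv2.COLOR_RGB2BGR))
E
```

```text
1.4833 [ 0.51358387 -0.24360768  0.40024147] [[-0.     0.332 -0.943]
 [ 0.001 -0.943 -0.332]
 [-1.    -0.001 -0.   ]] [ 0.73  0.21 -0.45  1.31  0.09  1.65 -0.93] [ 0.06146162 -0.07643312  0.2394837 ]
(array([4.82, 0.19, 0.18]), None) (array([14.52,  4.34,  1.69]), None) (array([24.42,  6.28,  2.38]), None)
```

View pics/wrist1.png

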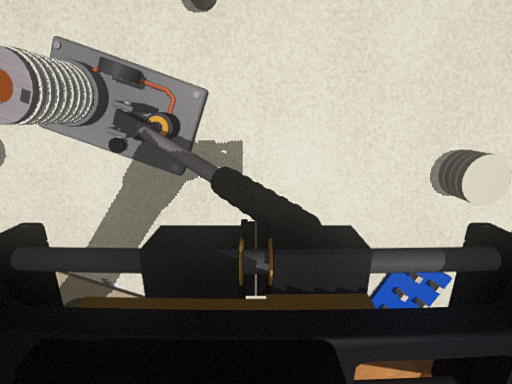

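View pics/scene1.png

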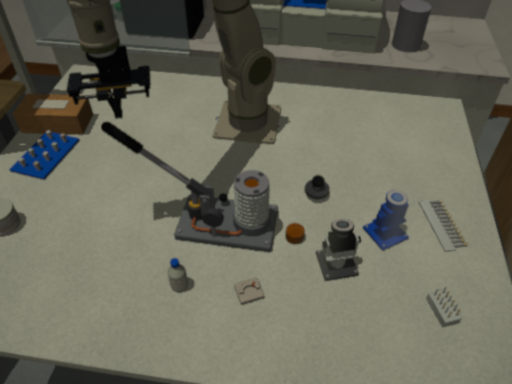

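The scene view shows the shut fingers at (116,105), directly above the grip at (121,136). The wrist view has the lever running under the fingers at (265,215). I'll start the first stroke.

>>> drive_tool(
  motion=[
    [2.5,0.1,0.1,0],
    [4.8,0.2,0.2,0],
    [7,1.2,0.6,0],
    [9.5,2.4,1.0,0],
    [12,3.4,1.4,0],
    [14.5,4.3,1.7,0],
    [17,5.1,2.0,0],
    [19.5,5.7,2.2,0],
    [22,6.1,2.3,0],
    [23.5,6.3,2.4,0],
    [24.4,6.3,2.4,0],
    [24.6,6.3,2.4,0],
    [24.6,6.3,2.4,0],
  ],
)

```text
time: 2.67
ee_pos: [0.5091, -0.3174, 0.1582]
eef_rot: [0.698, 0.114, -0.697, 0.118]
ft_force: [-9.5, -2.1, 25.7]
width: 0.0005
```

```bash
python3 - <<'E'
from h import *
from bench import r
s=r.read_state(); print(s['time'],s['ee_pos'],s['ft_force'])
for n in ["scene"]:
    im=r.camera(n); cv2.imwrite(f"pics/{n}2.png",cv2.cvtColor(im,cv2.COLOR_RGB2BGR))
    cv2.imwrite("pics/s2.png",cv2.resize(cv2.cvtColor(im[80:260,80:300],cv2.COLOR_RGB2BGR),None,fx=3.5,fy=3.3,interpolation=cv2.INTER_CUBIC))
E
```

```text
2.6667 [ 0.5091455  -0.31744064  0.15817654] [-9.49928482 -2.07211187 25.65841027]
```

View pics/s2.png

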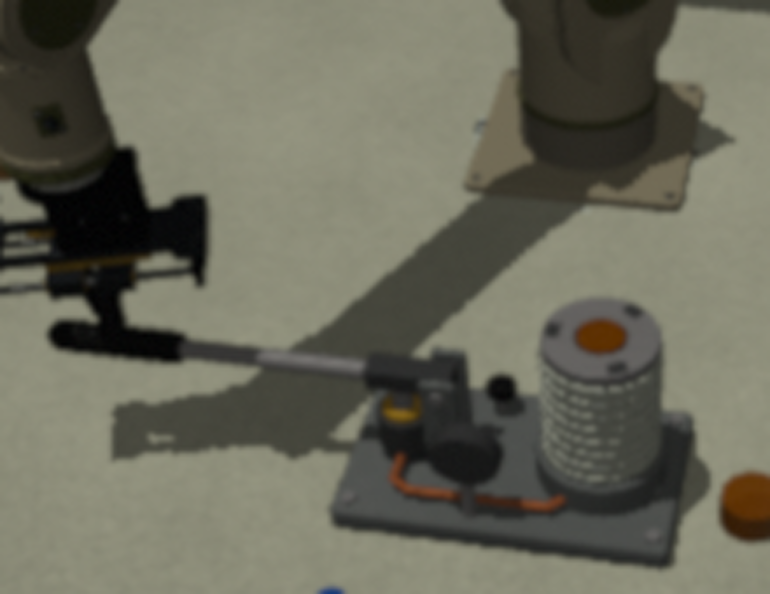

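The lever is level at its stop, pushed with about 26 N, and the puck has risen visibly at (600,337) in the crop. I'll let it up and repeat.

>>> drive_tool(
  motion=[
    [-3,-0.3,-0.1,0],
    [-7,-1,-0.4,0],
    [-11,-2.3,-0.8,0],
    [-15,-4,-1.5,0],
    [-19,-5.5,-2.1,0],
    [-22.5,-6.2,-2.4,0],
    [-24.6,-6.3,-2.4,0],
    [-24.6,-6.3,-2.4,0],
    [-24.6,-6.3,-2.4,0],
    [-24.6,-6.3,-2.4,0],
    [-24.6,-6.3,-2.4,0],
    [-24.6,-6.3,-2.4,0],
    [-24.6,-6.3,-2.4,0],
    [-24.6,-6.3,-2.4,0],
  ],
)

```text
time: 3.88
ee_pos: [0.5121, -0.2459, 0.3999]
eef_rot: [-0.697, -0.118, 0.698, -0.117]
ft_force: [-0.7, -0.5, 0.1]
width: 0.001
```

```bash
python3 - <<'E'
from h import *
from bench import r
s=r.read_state(); print(s['time'],s['ee_pos'],s['ft_force'])
for n in ["scene"]:
    im=r.camera(n); cv2.imwrite(f"pics/{n}3.png",cv2.cvtColor(im,cv2.COLOR_RGB2BGR))
    cv2.imwrite("pics/s3.png",cv2.resize(cv2.cvtColor(im[80:260,80:300],cv2.COLOR_RGB2BGR),None,fx=3.5,fy=3.3,interpolation=cv2.INTER_CUBIC))
E
```

```text
3.8833 [ 0.5120866  -0.24590462  0.39993407] [-0.72106949 -0.46480458  0.14370423]
```

View pics/s3.png

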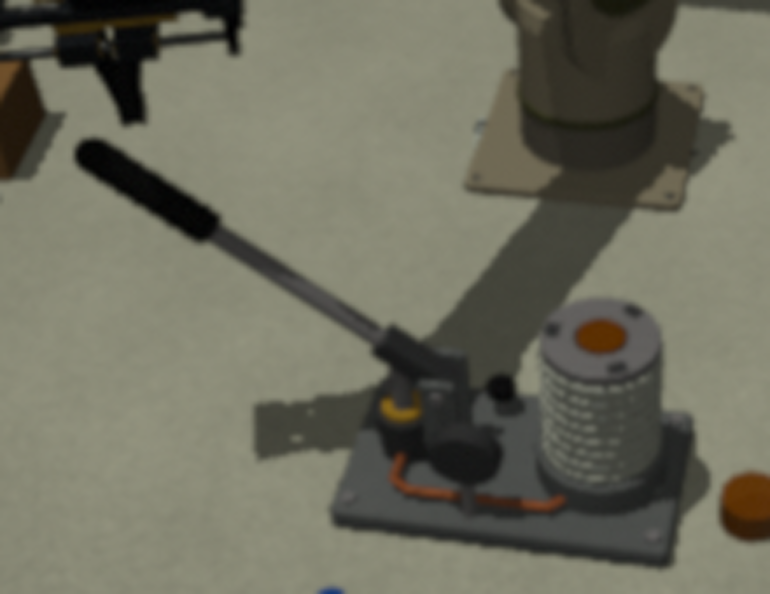

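The lever is back at rest, with its end at crop (95,155), the same as before. Next are strokes 2 to 4.

>>> drive_tool(
  motion=[
    [2.5,0.1,0.1,0],
    [4.8,0.2,0.2,0],
    [7,1.2,0.6,0],
    [9.5,2.4,1.0,0],
    [12,3.4,1.4,0],
    [14.5,4.3,1.7,0],
    [17,5.1,2.0,0],
    [19.5,5.7,2.2,0],
    [22,6.1,2.3,0],
    [23.5,6.3,2.4,0],
    [24.4,6.3,2.4,0],
    [24.6,6.3,2.4,0],
    [24.6,6.3,2.4,0],
  ],
)

```text
time: 5.02
ee_pos: [0.5104, -0.3158, 0.1582]
eef_rot: [0.698, 0.115, -0.697, 0.119]
ft_force: [-10.9, -1.9, 25.6]
width: 0.0007
```

>>> drive_tool(
  motion=[
    [-3,-0.3,-0.1,0],
    [-7,-1,-0.4,0],
    [-11,-2.3,-0.8,0],
    [-15,-4,-1.5,0],
    [-19,-5.5,-2.1,0],
    [-22.5,-6.2,-2.4,0],
    [-24.6,-6.3,-2.4,0],
    [-24.6,-6.3,-2.4,0],
    [-24.6,-6.3,-2.4,0],
    [-24.6,-6.3,-2.4,0],
    [-24.6,-6.3,-2.4,0],
    [-24.6,-6.3,-2.4,0],
    [-24.6,-6.3,-2.4,0],
    [-24.6,-6.3,-2.4,0],
  ],
)

```text
time: 6.18
ee_pos: [0.5121, -0.2459, 0.4]
eef_rot: [-0.697, -0.118, 0.698, -0.117]
ft_force: [0.5, 0.8, 0.3]
width: 0.0007
```

>>> drive_tool(
  motion=[
    [2.5,0.1,0.1,0],
    [4.8,0.2,0.2,0],
    [7,1.2,0.6,0],
    [9.5,2.4,1.0,0],
    [12,3.4,1.4,0],
    [14.5,4.3,1.7,0],
    [17,5.1,2.0,0],
    [19.5,5.7,2.2,0],
    [22,6.1,2.3,0],
    [23.5,6.3,2.4,0],
    [24.4,6.3,2.4,0],
    [24.6,6.3,2.4,0],
    [24.6,6.3,2.4,0],
  ],
)

```text
time: 7.27
ee_pos: [0.5104, -0.3158, 0.1581]
eef_rot: [0.698, 0.115, -0.697, 0.119]
ft_force: [-10.3, -1.8, 25.9]
width: 0.0007
```

>>> drive_tool(
  motion=[
    [-3,-0.3,-0.1,0],
    [-7,-1,-0.4,0],
    [-11,-2.3,-0.8,0],
    [-15,-4,-1.5,0],
    [-19,-5.5,-2.1,0],
    [-22.5,-6.2,-2.4,0],
    [-24.6,-6.3,-2.4,0],
    [-24.6,-6.3,-2.4,0],
    [-24.6,-6.3,-2.4,0],
    [-24.6,-6.3,-2.4,0],
    [-24.6,-6.3,-2.4,0],
    [-24.6,-6.3,-2.4,0],
    [-24.6,-6.3,-2.4,0],
    [-24.6,-6.3,-2.4,0],
  ],
)

```text
time: 8.43
ee_pos: [0.5121, -0.2459, 0.4]
eef_rot: [-0.697, -0.118, 0.698, -0.117]
ft_force: [0.1, -0.3, 0.2]
width: 0.0007
```

>>> drive_tool(
  motion=[
    [2.5,0.1,0.1,0],
    [4.8,0.2,0.2,0],
    [7,1.2,0.6,0],
    [9.5,2.4,1.0,0],
    [12,3.4,1.4,0],
    [14.5,4.3,1.7,0],
    [17,5.1,2.0,0],
    [19.5,5.7,2.2,0],
    [22,6.1,2.3,0],
    [23.5,6.3,2.4,0],
    [24.4,6.3,2.4,0],
    [24.6,6.3,2.4,0],
    [24.6,6.3,2.4,0],
  ],
)

```text
time: 9.52
ee_pos: [0.5104, -0.3158, 0.1581]
eef_rot: [0.698, 0.115, -0.697, 0.119]
ft_force: [-10.2, -1.7, 26.0]
width: 0.0002
```

>>> drive_tool(
  motion=[
    [-3,-0.3,-0.1,0],
    [-7,-1,-0.4,0],
    [-11,-2.3,-0.8,0],
    [-15,-4,-1.5,0],
    [-19,-5.5,-2.1,0],
    [-22.5,-6.2,-2.4,0],
    [-24.6,-6.3,-2.4,0],
    [-24.6,-6.3,-2.4,0],
    [-24.6,-6.3,-2.4,0],
    [-24.6,-6.3,-2.4,0],
    [-24.6,-6.3,-2.4,0],
    [-24.6,-6.3,-2.4,0],
    [-24.6,-6.3,-2.4,0],
    [-24.6,-6.3,-2.4,0],
  ],
)

```text
time: 10.68
ee_pos: [0.5121, -0.2459, 0.4]
eef_rot: [-0.697, -0.118, 0.698, -0.117]
ft_force: [-0.4, -0.4, 0.2]
width: 0.0008
```

```bash
python3 - <<'E'
from h import *
from bench import r
s=r.read_state(); print(s['time'],s['ee_pos'],s['ft_force'])
for n,b in [("scene",(80,260,80,300)),("top",(140,240,160,290))]:
    im=cv2.cvtColor(r.camera(n),cv2.COLOR_RGB2BGR); cv2.imwrite(f"pics/{n}4.png",im)
    cv2.imwrite(f"pics/{n}4c.png",cv2.resize(im[b[0]:b[1],b[2]:b[3]],None,fx=3.5 if n=="scene" else 6,fy=3.3 if n=="scene" else 6,interpolation=cv2.INTER_CUBIC))
E
```

```text
10.6833 [ 0.51211695 -0.24586797  0.39996469] [-0.38616377 -0.42711143  0.23458432]
```

View pics/scene4c.png

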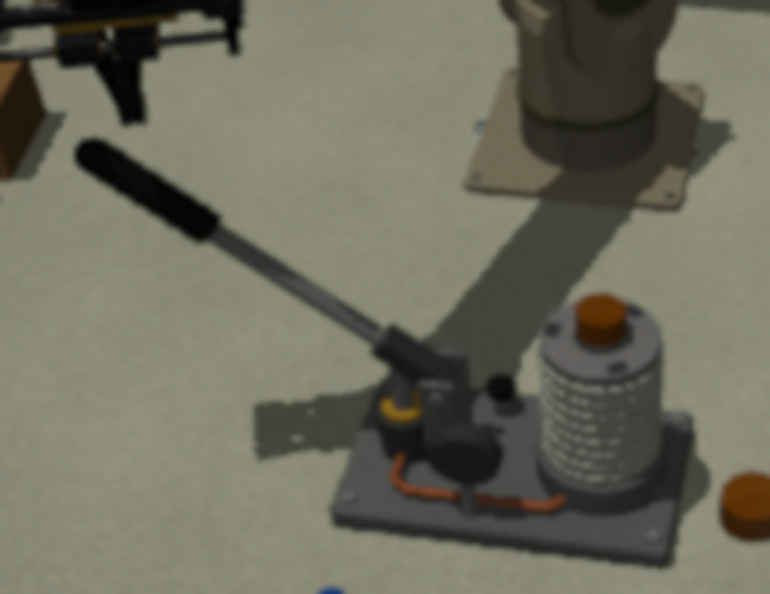

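View pics/top4c.png

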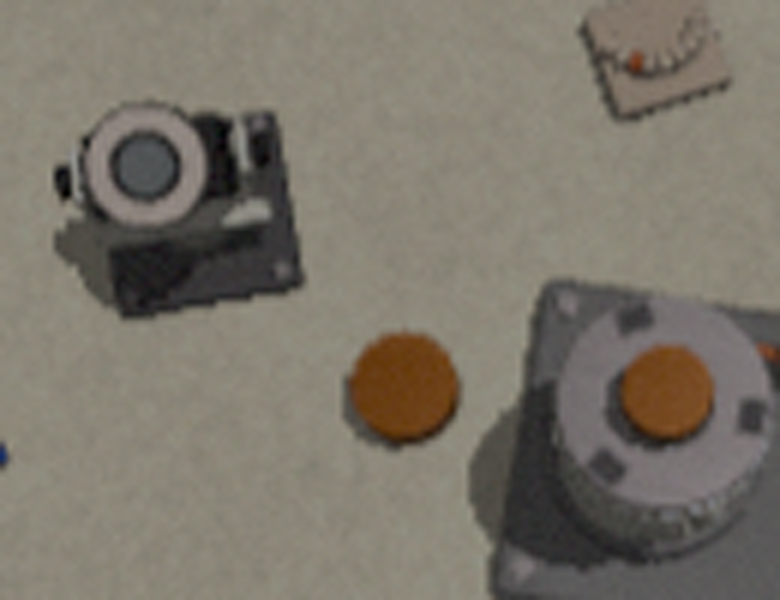

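The puck stands clear of the mould: scene crop (601,315), top crop (667,392). The lever is back up. The loose amber disc at top crop (405,387) looks about 110 px across despite being farther from the camera, so it's the larger look-alike and not ours. I'll measure both diameters and the puck's position.

```bash
python3 - <<'E'
from h import *
from bench import r
T=r.calibration("top");S=r.calibration("scene")
it=cv2.imread("pics/top4.png");hsv=cv2.cvtColor(it,cv2.COLOR_BGR2HSV)
m=((hsv[...,0]<22)&(hsv[...,1]>150)&(hsv[...,2]>60)).astype(np.uint8)
m[:, :160]=0;m[:,290:]=0
n,l,s,c=cv2.connectedComponentsWithStats(m)
for i in range(1,n):
    if s[i,4]>100:
        z=.231 if c[i][0]>250 else .025
        d=np.sqrt(4*s[i,4]/np.pi); p=plane(T,c[i],z); print(s[i],c[i],p,"diam",d/352.3*np.linalg.norm(p-T['xyz']))
px=(80+601.5/3.5-.5,80+313.5/3.3-.5);print(plane(S,px,.231))
st=r.read_state()
for t in ([.517,.0975,.33],[.517,.0975,.226]):print(delta(st,t))
E
```

```text
[219 196  17  17 234] [227.03846154 204.14957265] [0.53186451 0.22945338 0.025     ] diam 0.05452351347673207
[264 198  14  15 171] [270.57309942 205.04678363] [0.51488692 0.09743707 0.231     ] diam 0.03773011382705383
[0.52253183 0.0974089  0.231     ]
(array([  7.04, -32.27, -11.71]), None)
(array([ 17.44, -32.27, -11.72]), None)
```

>>> drive_tool(
  motion=[
    [0,-32.3,-11.7,0],
    [0,-32.3,-11.7,0],
    [0,-32.3,-11.7,0],
    [0,-32.3,-11.7,0],
    [0,-32.3,-11.7,0],
    [0,-32.3,-11.7,0],
    [0,-32.3,-11.7,0],
    [3,-32.3,-11.7,0],
    [7,-32.3,-11.7,0],
    [7,-32.3,-11.7,0],
    [7,-32.3,-11.7,0],
    [7,-32.3,-11.7,0],
    [7,-32.3,-11.7,0],
  ],
  grip=0,
  force=20,
)

```text
time: 11.87
ee_pos: [0.5178, 0.0963, 0.3323]
eef_rot: [0.698, 0.117, -0.697, 0.117]
ft_force: [-0.2, -0.1, 0.7]
width: 0.079
```

```bash
python3 - <<'E'
from h import *
from bench import r
s=r.read_state(); print(s['time'],s['ee_pos'],s['eef_rot'],s['width'],s['joint_positions'].round(2)); print(r.calibration("wrist"))
im=cv2.cvtColor(r.camera("wrist"),cv2.COLOR_RGB2BGR); cv2.imwrite(f"pics/w5.png",im)
np.save("w5.npy",[r.calibration("wrist")],allow_pickle=True)
E
```

```text
11.8667 [0.5177559  0.09625827 0.33226254] [ 0.69812556  0.1165828  -0.6966747   0.11693383] 0.07895485335858002 [ 0.38  0.13 -0.71  1.54  0.09  1.5  -1.58]
{'fx': 273.5090883458918, 'fy': 273.5090883458918, 'cx': 255.35846861213247, 'cy': 192.5337759048173, 'dist': array([-0.05088266,  0.        ,  0.        ,  0.        ,  0.        ]), 'xyz': array([0.58804929, 0.12135825, 0.47651818]), 'orientation': array([-0.11051186,  0.07818788, -0.57556503,  0.80647299])}
```

View pics/w5.png

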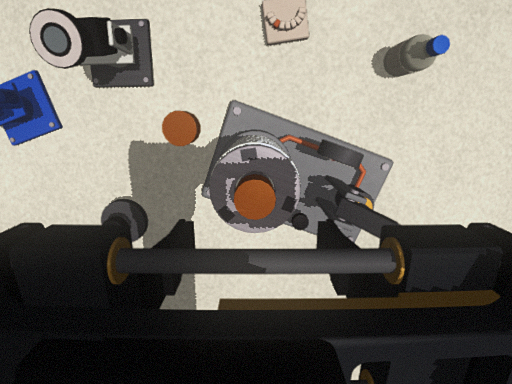

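The wrist view shows the puck on the mould at (255,199) and the lens ring at (57,38), with the stand foot edges nearly parallel to the jaw axis.

```bash
python3 - <<'E'
from h import *
from bench import r
C=np.load("w5.npy",allow_pickle=True)[0]
im=cv2.imread("pics/w5.png")
hsv=cv2.cvtColor(im,cv2.COLOR_BGR2HSV)
m=((hsv[...,0]<16)&(hsv[...,1]>150)&(hsv[...,2]>60)).astype(np.uint8);m[:160]=0;m[:,:220]=0;m[:,290:]=0
n,l,s,c=cv2.connectedComponentsWithStats(m);print(s[1:],c[1:])
print("puck",plane(C,(255.5,199),.231), "left/right",plane(C,(235,198),.231),plane(C,(276,198),.231))
cv2.imwrite("pics/w5p.png",cv2.resize(im[130:250,190:320],None,fx=5,fy=5,interpolation=cv2.INTER_CUBIC))
cv2.imwrite("pics/w5s.png",cv2.resize(im[0:100,20:170],None,fx=5,fy=5,interpolation=cv2.INTER_CUBIC))
E
```

```text
[[ 258  177    1    1    1]
 [ 262  176    1    1    1]
 [ 234  179   42   41 1335]
 [ 262  178    6    3    7]] [[258.         177.        ]
 [262.         176.        ]
 [254.37977528 198.68689139]
 [264.71428571 178.85714286]]
puck [0.5176416  0.09682429 0.231     ] left/right [0.51232229 0.11531858 0.231     ] [0.52481134 0.07896289 0.231     ]
```

View pics/w5p.png

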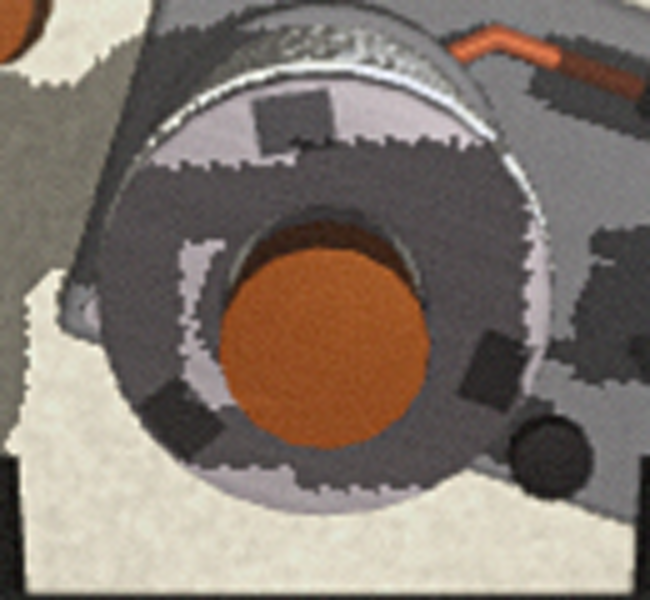

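View pics/w5s.png

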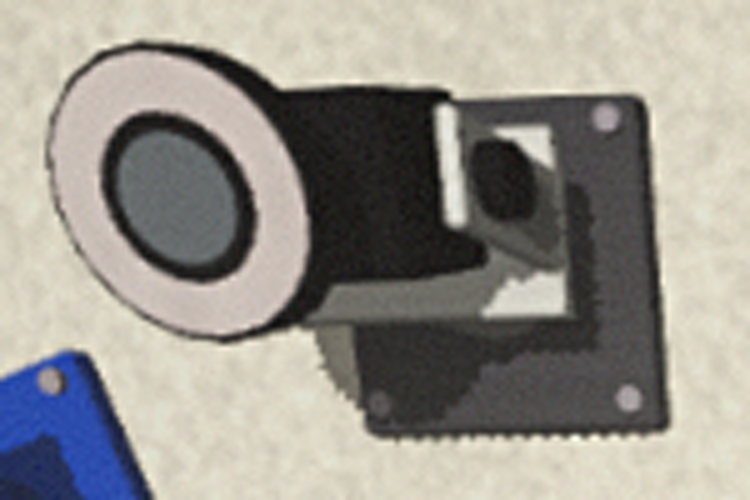

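>>> drive_tool(
  motion=[
    [3,-0.05,0,0],
    [6,-0.05,0,0],
    [9,-0.05,0,0],
    [10.2,-0.05,0,0],
    [10.2,-0.05,0,0],
    [10.2,-0.05,0,0],
  ],
)

```text
time: 12.42
ee_pos: [0.5174, 0.0979, 0.2299]
eef_rot: [0.698, 0.117, -0.697, 0.117]
ft_force: [-0.1, -0.3, 0.4]
width: 0.0868
```

>>> drive_tool(
  motion=[
    [0,0,0,0],
    [0,0,0,0],
    [0,0,0,0],
    [0,0,0,0],
    [0,0,0,0],
    [0,0,0,0],
    [0,0,0,0],
    [0,0,0,0],
    [0,0,0,0],
    [0,0,0,0],
  ],
  grip=255,
  force=12,
)

```text
time: 13.25
ee_pos: [0.5167, 0.0982, 0.2285]
eef_rot: [0.697, 0.118, -0.697, 0.118]
ft_force: [-0.3, -0.9, -0.1]
width: 0.0396
```

```bash
python3 - <<'E'
from h import *
from bench import r
s=r.read_state(); print(s['time'],s['ee_pos'],s['eef_rot'],s['width'],s['ft_force'])
im=cv2.cvtColor(r.camera("wrist"),cv2.COLOR_RGB2BGR); cv2.imwrite(f"pics/w6.png",im)
E
```

```text
13.25 [0.51671122 0.09816819 0.22854964] [ 0.69727086  0.11759016 -0.69723798  0.11766524] 0.039625150441148164 [-0.3316832  -0.8918211  -0.08267109]
```

View pics/w6.png

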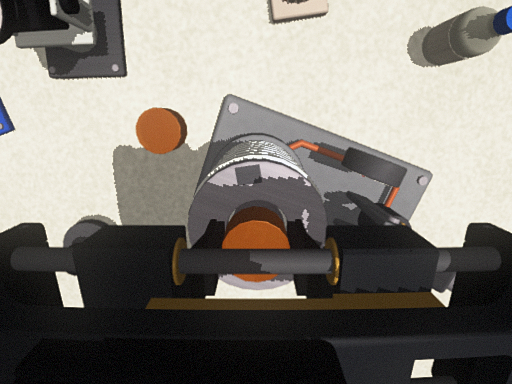

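The fingers hold the puck at 39.6 mm opening. Now I'll work out the lens tilt from the wrist picture (w5).

```bash
cat > lens.py <<'E'
from h import *
from scipy.optimize import least_squares
def ringpts(im,box,thr=150):
    x0,y0,x1,y1=box;g=im[y0:y1,x0:x1].astype(int)
    # ring light: bright & pinkish (r>=g, low sat) vs warm beige bench: use b/r ratio
    m=((g.min(2)>thr)&(g[...,0]>=g[...,1]-3)).astype(np.uint8)
    n,l,s,c=cv2.connectedComponentsWithStats(m);i=1+np.argmax(s[1:,4])
    mm=(l==i).astype(np.uint8);ct=max(cv2.findContours(mm,cv2.RETR_EXTERNAL,cv2.CHAIN_APPROX_NONE)[0],key=cv2.contourArea)
    h=cv2.convexHull(ct);return mm,ct[:,0]+[x0,y0]
def fit(C,pts,rad=.030,c0=(.597,.3525,.160),t0=.3,y0=.33):
    rays=[ray(C,p) for p in pts];o=rays[0][0];D=np.array([d for _,d in rays])
    def res(p,full=False):
        c=p[:3];t,y=p[3:5];n=np.array([-np.sin(t)*np.cos(y),-np.sin(t)*np.sin(y),np.cos(t)])
        s=((c-o)@n)/(D@n);X=o+D*s[:,None];return np.linalg.norm(X-c,axis=1)-rad
    # centre mutable, yaw free with weak prior
    f=lambda p:np.r_[res(p)*1000,(p[4]-y0)/.05]
    q=least_squares(f,[*c0,t0,y0],loss='soft_l1',x_scale=[.01,.01,.01,.1,.1]);return q.x,np.sqrt(np.mean(res(q.x)**2))*1000
E
python3 - <<'E'
from lens import *
C=np.load("w5.npy",allow_pickle=True)[0]
im=cv2.imread("pics/w5.png")
for (u,v) in [(55,30),(70,45),(35,38),(20,20),(110,95)]: print(im[v,u])
mm,p=ringpts(im,(20,0,95,75))
print(len(p),cv2.fitEllipse(p.astype(np.float32)))
v=im[0:75,20:95].copy();v[mm>0]=(0,255,0);cv2.imwrite("pics/ring.png",cv2.resize(v,None,fx=6,fy=6))
print(fit(C,p))
# foot corners
q=lambda u,v:(20+(u+.5)/5-.5,(v+.5)/5-.5)
for P in [(645,97),(668,432),(370,432),(606,117),(628,398),(378,402)]: print(plane(C,q(*P),.01),plane(C,q(*P),.006))
E
```

```text
[106 107 103]
[47 48 52]
[182 187 199]
[189 208 212]
[192 208 214]
6 ((27.499713897705078, 71.50069427490234), (0.4777189791202545, 1.292122721672058), 0.0)
(array([0.60990293, 0.14102323, 0.4829117 , 0.2289039 , 0.33      ]), np.float64(1.5129398788605021e-10))
[0.67495553 0.32511753 0.01      ] [0.67570056 0.32686332 0.006     ]
[0.58110803 0.29347919 0.01      ] [0.58104857 0.29495376 0.006     ]
[0.55063693 0.38798912 0.01      ] [0.55031626 0.39027386 0.006     ]
[0.66573235 0.33538633 0.01      ] [0.66639832 0.33722015 0.006     ]
[0.58719279 0.30847757 0.01      ] [0.58718549 0.31008071 0.006     ]
[0.5606432  0.38726364 0.01      ] [0.56040831 0.38954217 0.006     ]
```

View pics/ring.png

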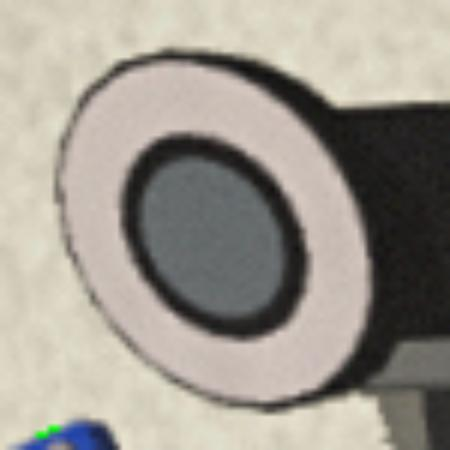

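```bash
sed -i "s/m=((g.min(2)>thr).*/m=((g.min(2)>thr)\&(g[...,2]-g[...,1]>8)).astype(np.uint8); m=cv2.morphologyEx(m,cv2.MORPH_OPEN,np.ones((2,2),np.uint8))/; s/y0=.33)/y0=.318)/" lens.py
python3 - <<'E'
from lens import *
C=np.load("w5.npy",allow_pickle=True)[0]
im=cv2.imread("pics/w5.png")
mm,p=ringpts(im,(20,0,95,75),140)
e=cv2.fitEllipse(p.astype(np.float32));print(len(p),e)
v=im[0:75,20:95].copy();v[mm>0]=(0,255,0);cv2.imwrite("pics/ring.png",cv2.resize(v,None,fx=6,fy=6))
for rad in (.029,.0295,.030): print(rad,fit(C,p,rad))
E
```

```text
161 ((56.48300552368164, 39.12020492553711), (43.99015808105469, 59.41371536254883), 144.3984832763672)
0.029 (array([0.59759386, 0.36794691, 0.13820539, 0.28449138, 0.33731978]), np.float64(0.7323893945125467))
0.0295 (array([0.59775774, 0.37219182, 0.13237709, 0.28451506, 0.33740741]), np.float64(0.7451099743990148))
0.03 (array([0.59792162, 0.37643659, 0.126549  , 0.28453775, 0.33748843]), np.float64(0.7578333776923458))
```

View pics/ring.png

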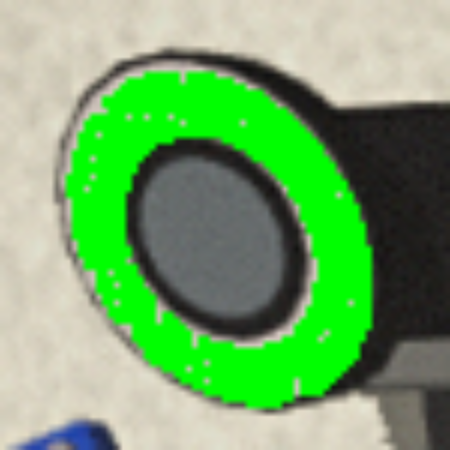

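Lens tilt comes out at about 0.285 rad both ways: from the ring ellipse and from the offset to the foot centre. The foot's yaw is about 0.32. Since the tool can only point down, I'll pivot the puck in the pads by pressing its +x-side edge on the fixed mould rim. First lift, then move to the robot side of the mould.

>>> drive_tool(
  motion=[
    [-1,0,0,0],
    [-2.5,0,0,0],
    [-4,0,0,0],
    [-4,0.1,3,0],
    [-4,0.1,6,0],
    [-4,0.1,6.5,0],
    [-4,0.1,6.5,0],
    [-4,0.1,6.5,0],
    [-2,0.1,6.5,0],
    [-1,0.1,6.5,0],
    [-1,0.1,6.5,0],
    [-1,0.1,6.5,0],
  ],
  force=8,
)

```text
time: 14.3
ee_pos: [0.4557, 0.0762, 0.2382]
eef_rot: [-0.697, -0.118, 0.698, -0.118]
ft_force: [0.3, -0.3, -0.5]
width: 0.0398
```

```bash
python3 - <<'E'
from h import *
from bench import r
s=r.read_state(); print(s['time'],s['ee_pos'],s['eef_rot'],s['width'],s['ft_force'])
M=R.from_quat(s['eef_rot']).as_matrix(); print("from mould centre in tool axes cm",(M.T@(s['ee_pos']-[.5166,.0967,.2]))*100)
np.save("w7.npy",[r.calibration("wrist")],allow_pickle=True)
for n in("wrist","scene"):
  im=cv2.cvtColor(r.camera(n),cv2.COLOR_RGB2BGR); cv2.imwrite(f"pics/{n[0]}7.png",im)
  if n=="scene": cv2.imwrite("pics/s7c.png",cv2.resize(im[100:250,180:320],None,fx=4,fy=4,interpolation=cv2.INTER_CUBIC))
E
```

```text
14.3 [0.45566563 0.07624043 0.23817465] [-0.6966745  -0.11817514  0.69775552 -0.11754362] 0.03982924582415541 [ 0.34759863 -0.32292794 -0.5224136 ]
from mould centre in tool axes cm [-3.80864698 -0.07492677  6.43253839]
```

View pics/w7.png

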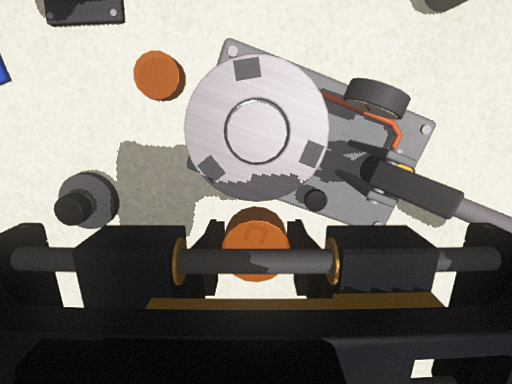

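View pics/s7c.png

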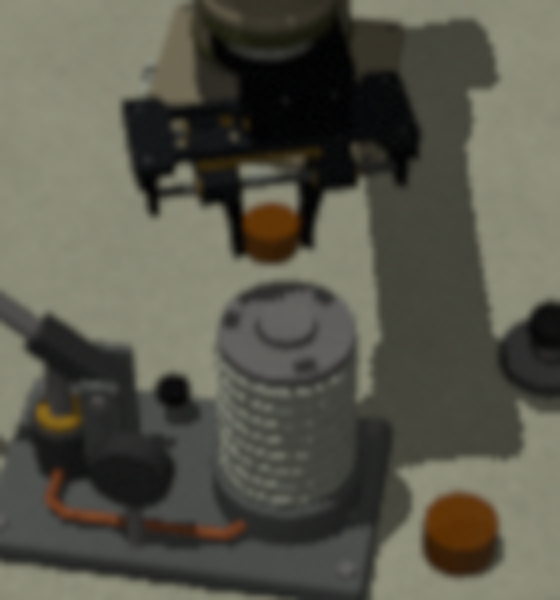

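The wrist view shows the puck held level at (255,245), just robot-side of the mould rim at (255,200). Now press down gently.

>>> drive_tool(
  motion=[
    [0.8,0,0,0],
    [1.3,0,0,0],
    [1.5,0,0,0],
    [1.6,0,0,0],
    [1.7,0,0,0],
    [1.8,0,0,0],
    [1.85,0,0,0],
    [1.9,0,0,0],
    [1.9,0,0,0],
    [1.9,0,0,0],
  ],
)

```text
time: 15.23
ee_pos: [0.4556, 0.0758, 0.2199]
eef_rot: [0.697, 0.117, -0.697, 0.118]
ft_force: [-4.2, -0.9, 6.9]
width: 0.0396
```

```bash
python3 - <<'E'
from h import *
from bench import r
s=r.read_state(); print(s['time'],s['ee_pos'],s['eef_rot'],s['width'],s['ft_force'])
M=R.from_quat(s['eef_rot']).as_matrix(); print("from mould centre in tool axes cm",(M.T@(s['ee_pos']-[.5166,.0967,.2]))*100)
np.save("w8.npy",[r.calibration("wrist")],allow_pickle=True)
a=cv2.imread("pics/w7.png")
im=cv2.cvtColor(r.camera("wrist"),cv2.COLOR_RGB2BGR); cv2.imwrite(f"pics/w8.png",im)
cv2.imwrite("pics/w78.png",np.hstack([cv2.resize(q[190:300,200:310],None,fx=3.6,fy=3.6,interpolation=cv2.INTER_CUBIC) for q in(a,im)]))
E
```

```text
15.2333 [0.45558038 0.07580365 0.21991598] [ 0.69727971  0.11742396 -0.69724314  0.11774812] 0.039597304609247395 [-4.17835933 -0.89230931  6.8717517 ]
from mould centre in tool axes cm [-1.99144732 -0.02617282  6.44983907]
```

View pics/w78.png

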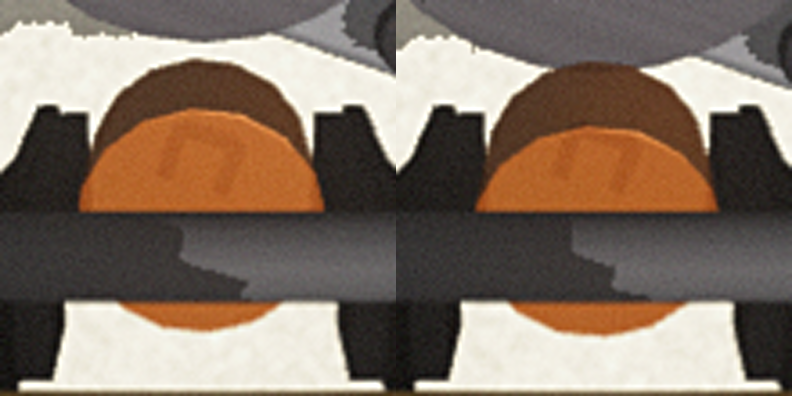

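The right half of the crop (after pressing) shows the puck tilting: its top rim moved from row 109 to 127 while its lower rim stayed at about 62. Next I'll compute the tilt from these three rim points.

```bash
cat > tilt.py <<'E'
from h import *
from scipy.optimize import least_squares
def solve(C,tcp,quat,rows,col=255.5):
    """rows: B+,T+,T- image rows. returns puck underside centre (along -toolz=u, up) rel TCP in mm and tilt"""
    M=R.from_quat(quat).as_matrix(); u=-M[:,2];up=-M[:,0];v=M[:,1]
    rr=[]
    for y in rows:
        o,d=ray(C,(col,y)); o=o-tcp; k=-(o@v)/(d@v) if abs(d@v)>1e-1 else None
        rr.append(((o@u)*1e3,(o@up)*1e3,d@u,d@up))
    def res(p):
        a,b,t=p;n=np.array([-np.sin(t),np.cos(t)]);e=np.array([np.cos(t),np.sin(t)]);c=np.array([a,b])
        P=[c+20*e,c+20*e+25*n,c-20*e+25*n];out=[]
        for q,(x,y,dx,dy) in zip(P,rr): out.append(((q[0]-x)*dy-(q[1]-y)*dx)/np.hypot(dx,dy))
        return out
    s=least_squares(res,[0,-22,.1]);return s.x.round(3),s.cost
E
python3 - <<'E'
from tilt import *
f=lambda y:190+(y+.5)/3.6-.5
C=np.load("w7.npy",allow_pickle=True)[0]
print(solve(C,np.array([0.45566563,0.07624043,0.23817465]),[-0.6966745,-0.11817514,0.69775552,-0.11754362],[f(60),f(109),f(330)]))
C=np.load("w8.npy",allow_pickle=True)[0]
print(solve(C,np.array([0.45558038,0.07580365,0.21991598]),[0.69727971,0.11742396,-0.69724314,0.11774812],[f(62),f(127),f(335)]))
E
```

```text
(array([-2.3720e+00, -2.6312e+01, -9.0000e-03]), np.float64(1.0394538499273717e-24))
(array([ -1.654, -25.28 ,   0.091]), np.float64(1.0168412667585198e-18))
```

>>> drive_tool(
  motion=[
    [0.05,0,0,0],
    [0.1,0,0,0],
    [0.15,0,0,0],
    [0.2,0,0,0],
    [0.25,0,0,0],
    [0.3,0,0,0],
    [0.35,0,0,0],
    [0.35,0,0,0],
    [0.35,0,0,0],
  ],
)

```text
time: 16.03
ee_pos: [0.4555, 0.0758, 0.2159]
eef_rot: [-0.697, -0.118, 0.697, -0.118]
ft_force: [-3.6, -2.3, 4.2]
width: 0.0399
```

```bash
cat > look.py <<'E'
import sys
from h import *
from bench import r
n=sys.argv[1]
s=r.read_state(); print(s['time'],s['ee_pos'].round(4),s['width'].round(4),s['ft_force'].round(1))
C=r.calibration("wrist");np.save(n+".npy",[C,s['ee_pos'],s['eef_rot']],allow_pickle=True)
np.savez(n,pos=s['ee_pos'],q=s['eef_rot']); 
import pickle;pickle.dump((C,s['ee_pos'],s['eef_rot']),open(n+".pkl","wb"))
im=cv2.cvtColor(r.camera("wrist"),cv2.COLOR_RGB2BGR); cv2.imwrite(f"pics/{n}.png",im)
cv2.imwrite(f"pics/{n}c.png",cv2.resize(im[190:300,190:320],None,fx=5,fy=5,interpolation=cv2.INTER_CUBIC))
E
python3 look.py w9
```

```text
Traceback (most recent call last):
  File "look.py", line 5, in <module>
    s=r.read_state(); print(s['time'],s['ee_pos'].round(4),s['width'].round(4),s['ft_force'].round(1))
                                                           ^^^^^^^^^^^^^^^^
AttributeError: 'float' object has no attribute 'round'
```

```bash
sed -i "s/s\['width'\].round(4)/round(s['width'],4)/; /np.save(n/d; /np.savez/d" look.py; sed -i "s/^s=r.read/C=None\ns=r.read/; s/^import pickle/C=r.calibration('wrist')\nimport pickle/" look.py; python3 look.py w9
```

```text
16.0333 [0.4555 0.0758 0.2159] 0.0399 [-3.6 -2.3  4.2]
```

View pics/w9c.png

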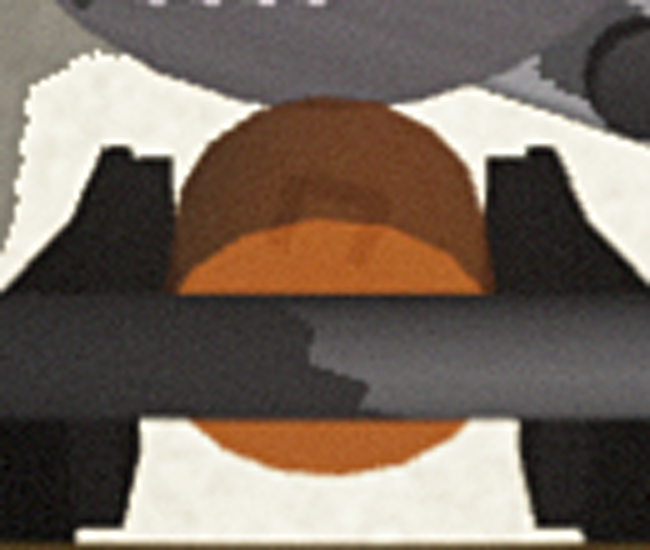

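```bash
cat > st.py <<'E'
import sys,pickle
from tilt import *
n,*v=sys.argv[1:];v=[float(x) for x in v]
C,p,q=pickle.load(open(n+".pkl","rb"))
for dv in ([0,0,0],[0,3,0],[0,0,3]): print(solve(C,p,q,[190+(a+d+.5)/5-.5 for a,d in zip(v,dv)])[0])
E
python3 st.py w9 97 219 472
```

```text
[ -1.392 -24.669   0.238]
[ -1.1   -24.282   0.251]
[ -1.046 -23.505   0.233]
```

```bash
python3 - <<'E'
from lens import *
C=np.load("w5.npy",allow_pickle=True)[0]
im=cv2.imread("pics/w5.png")
big=cv2.resize(im[0:75,20:95],None,fx=8,fy=8,interpolation=cv2.INTER_CUBIC)
g=cv2.cvtColor(big,cv2.COLOR_BGR2GRAY)
for thr in (110,130,150):
    m=(g<thr).astype(np.uint8)
    n,l,s,c=cv2.connectedComponentsWithStats(m)
    k=l[int(38*8),int(36.5*8)] 
    # hole region: dark annulus+glass, take comp near lens centre
    for i in range(1,n):
        if 5000<s[i,4]<60000 and abs(c[i][0]-36*8)<60 and abs(c[i][1]-39*8)<60:
            ct=max(cv2.findContours((l==i).astype(np.uint8),cv2.RETR_EXTERNAL,cv2.CHAIN_APPROX_NONE)[0],key=cv2.contourArea)[:,0]
            p=(ct+.5)/8-.5+[20,0]
            e=cv2.fitEllipse(p.astype(np.float32));print(thr,s[i],e)
            for rad in (.0165,.0175): print(rad,*[x.round(4) if hasattr(x,'round') else x for x in fit(C,p[::4],rad)])
E
```

```text
110 [  162   178   250   276 47728] ((55.27558135986328, 38.95457077026367), (27.18992805480957, 37.10227584838867), 144.3560333251953)
0.0165 [0.5972 0.3489 0.1664 0.2918 0.3301] 0.1092
0.0175 [0.5978 0.3627 0.1476 0.2918 0.331 ] 0.1156
130 [  160   177   253   278 52209] ((55.269996643066406, 38.95626449584961), (27.542362213134766, 37.451812744140625), 144.27908325195312)
0.0165 [0.5971 0.3465 0.1696 0.2888 0.3362] 0.1144
0.0175 [0.5977 0.3602 0.151  0.2888 0.3376] 0.1208
150 [  158   175   257   281 53442] ((55.2664794921875, 38.95448303222656), (27.919294357299805, 37.82281494140625), 144.23963928222656)
0.0165 [0.597  0.344  0.173  0.2857 0.3423] 0.1137
0.0175 [0.5975 0.3576 0.1545 0.2857 0.3442] 0.1198
```

The lens tilt is confirmed at about 0.29 rad. The puck tilt is about 0.245, so it needs a little more.

>>> drive_tool(
  motion=[
    [0.04,0,0,0],
    [0.08,0,0,0],
    [0.12,0,0,0],
    [0.12,0,0,0],
    [0.12,0,0,0],
    [0.12,0,0,0],
  ],
)

```text
time: 16.58
ee_pos: [0.4556, 0.0759, 0.2148]
eef_rot: [0.697, 0.118, -0.697, 0.118]
ft_force: [-3.8, -1.8, 2.2]
width: 0.0396
```

>>> drive_tool(
  motion=[
    [-1,0,0.3,0],
    [-3,0,0.5,0],
    [-5,0,0.5,0],
    [-8,0,0.5,0],
    [-8,0,0.5,0],
    [-8,0,0.5,0],
    [-8,0,0.5,0],
  ],
  force=15,
)

```text
time: 17.17
ee_pos: [0.4508, 0.0745, 0.2947]
eef_rot: [0.697, 0.118, -0.697, 0.118]
ft_force: [-0.7, 0.2, -1.5]
width: 0.0398
```

```bash
python3 look.py w10
```

```text
17.1667 [0.4508 0.0745 0.2947] 0.0398 [-0.7  0.2 -1.5]
```

View pics/w10c.png

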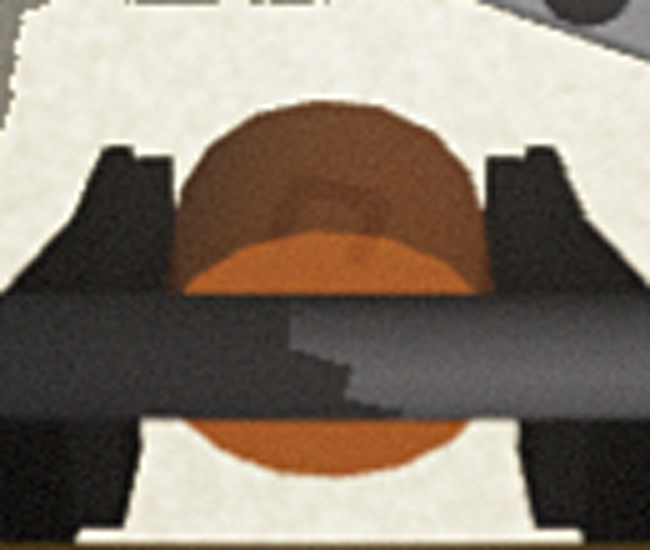

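```bash
python3 st.py w10 101 232 474; python3 - <<'E'
from tilt import *
# baseline accuracy with same crop scheme for w7
C=np.load("w7.npy",allow_pickle=True)[0]
im=cv2.imread("pics/w7.png");cv2.imwrite("pics/w7c.png",cv2.resize(im[190:300,190:320],None,fx=5,fy=5,interpolation=cv2.INTER_CUBIC))
for n in("w7","w9","w10"):
    im=cv2.imread(f"pics/{n}.png")
    col=cv2.resize(im[190:300,250:262].astype(np.float32).mean(1,keepdims=True),(1,550),interpolation=cv2.INTER_CUBIC)[:,0]
    d=np.abs(np.gradient(col,axis=0)).sum(1); 
    pk=[i for i in range(5,545) if d[i]==d[i-5:i+6].max() and d[i]>3]; print(n,[(i,round(float(d[i]),1)) for i in pk])
E
```

```text
[ -1.247 -24.104   0.279]
[ -0.913 -23.623   0.293]
[ -0.919 -22.978   0.274]
w7 [(57, 64.1), (83, 74.3), (95, 6.4), (153, 33.9), (173, 3.1), (293, 30.3), (317, 4.0), (337, 3.6), (348, 3.6), (372, 9.7), (422, 21.4), (458, 46.2), (470, 5.0), (543, 66.5)]
w9 [(5, 18.1), (97, 16.0), (110, 6.5), (203, 3.1), (222, 14.7), (294, 31.1), (308, 5.9), (318, 3.0), (342, 4.7), (372, 8.5), (422, 20.7), (473, 50.3), (543, 67.0)]
w10 [(101, 72.1), (233, 13.0), (293, 26.3), (337, 3.6), (362, 7.3), (401, 5.7), (422, 19.1), (464, 3.6), (476, 53.2), (543, 67.6)]
```

The puck now tilts about 0.285 rad in the pads and is held. I'll move it over to the inspection camera, staying high first.

```bash
python3 - <<'E'
from h import *
from bench import r
s=r.read_state()
print(delta(s,[.5739,.3442,.30],(-np.sin(.325),np.cos(.325))),delta(s,[.5739,.3442,.2574]))
E
```

```text
(array([ -0.59, -21.45, -20.51]), np.float64(0.10779690261156816)) (array([  3.67, -21.44, -20.51]), None)
```

>>> drive_tool(
  motion=[
    [-0.6,-2.5,-2.3,0],
    [-0.6,-5,-4.6,0],
    [-0.6,-7.5,-7,0],
    [-0.6,-10,-9.4,0],
    [-0.6,-12.5,-11.8,0],
    [-0.6,-15,-14.2,0],
    [-0.6,-17.5,-16.6,0],
    [-0.6,-19.5,-18.6,0.1],
    [-0.6,-20.8,-19.9,0.1],
    [-0.6,-21.4,-20.5,0.1],
    [-0.6,-21.4,-20.5,0.1],
    [-0.6,-21.4,-20.5,0.1],
    [-0.6,-21.4,-20.5,0.1],
    [-0.6,-21.4,-20.5,0.1],
  ],
)

```text
time: 18.38
ee_pos: [0.5746, 0.3422, 0.3012]
eef_rot: [0.698, 0.114, -0.698, 0.114]
ft_force: [0.1, -1.0, -0.6]
width: 0.0396
```

```bash
python3 look.py w11; python3 - <<'E'
from h import *
from bench import r
s=r.read_state()
print(R.from_quat(s['eef_rot']).as_matrix().round(3))
for n in("scene","top"):
  im=cv2.cvtColor(r.camera(n),cv2.COLOR_RGB2BGR); cv2.imwrite(f"pics/{n}11.png",im)
im=cv2.imread("pics/scene11.png");cv2.imwrite("pics/s11c.png",cv2.resize(im[150:290,280:420],None,fx=4,fy=4,interpolation=cv2.INTER_CUBIC))
E
```

```text
18.3833 [0.5746 0.3422 0.3012] 0.0396 [ 0.1 -1.  -0.6]
[[ 0.001  0.318 -0.948]
 [-0.001 -0.948 -0.318]
 [-1.     0.001 -0.001]]
```

View pics/w11.png

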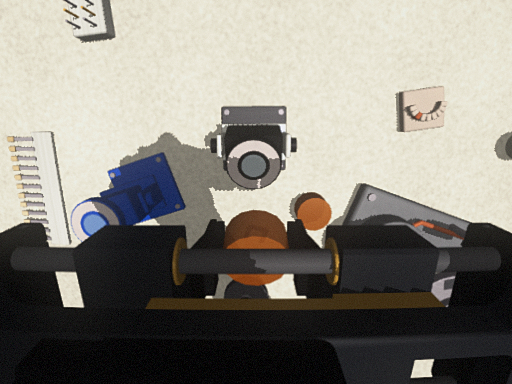

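View pics/s11c.png

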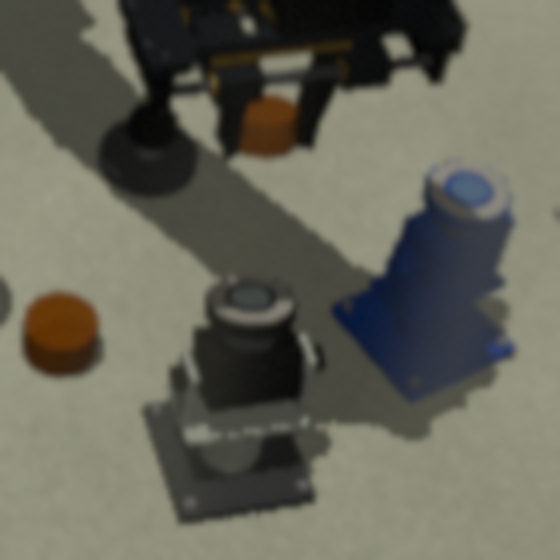

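The wrist view shows the lens ring at (254,163), on the puck's column (256), with the foot edges parallel to the jaws. The dark stand is untouched, and so is its blue look-alike at (93,222).

```bash
python3 - <<'E'
from lens import *
import pickle
C,p,q=pickle.load(open("w11.pkl","rb"))
im=cv2.imread("pics/w11.png")
v=cv2.resize(im[100:200,200:310],None,fx=7,fy=6,interpolation=cv2.INTER_CUBIC);cv2.imwrite("pics/w11l.png",cv2.resize(im[95:200,200:310],None,fx=6,fy=5.7,interpolation=cv2.INTER_CUBIC))
big=cv2.resize(im[130:200,220:290],None,fx=8,fy=8,interpolation=cv2.INTER_CUBIC);hs=big.astype(int)
g=cv2.cvtColor(big,cv2.COLOR_BGR2GRAY)
# glass: bluish-grey disc
m=((hs[...,0]-hs[...,2]>-4)&(g>60)&(g<150)).astype(np.uint8);m=cv2.morphologyEx(m,cv2.MORPH_OPEN,np.ones((9,9),np.uint8))
n,l,s,c=cv2.connectedComponentsWithStats(m);i=1+np.argmax(s[1:,4]);print(s[i],c[i]/8+[220,130])
ct=max(cv2.findContours((l==i).astype(np.uint8),cv2.RETR_EXTERNAL,cv2.CHAIN_APPROX_NONE)[0],key=cv2.contourArea)[:,0]
P=(ct+.5)/8-.5+[220,130];print(cv2.fitEllipse(P.astype(np.float32)))
for rad in(.011,.012,.0125,.013):print(rad,*fit(C,P[::4],rad))
c0=cv2.fitEllipse(P.astype(np.float32))[0];print("lens ray at z=.1605",plane(C,c0,.1605))
E
python3 st.py w11 101 232 474
```

```text
[  169   194   201   185 29126] [253.60934818 165.7335113 ]
((253.16831970214844, 165.29306030273438), (22.854185104370117, 25.11104965209961), 89.11963653564453)
0.011 [0.60501794 0.35511773 0.20820126 0.25972847 0.32158526] 0.13206146231690088
0.012 [0.60136598 0.35404879 0.18664103 0.25971459 0.32217599] 0.14401953566012524
0.0125 [0.59954002 0.35351431 0.17586114 0.25970761 0.3224807 ] 0.14999527645338348
0.013 [0.59771409 0.35297982 0.1650814  0.25970071 0.32279067] 0.15596889556695184
lens ray at z=.1605 [0.59720245 0.35283572 0.1605    ]
[ -1.261 -24.108   0.279]
[ -0.927 -23.628   0.293]
[ -0.933 -22.983   0.274]
```

View pics/w11l.png

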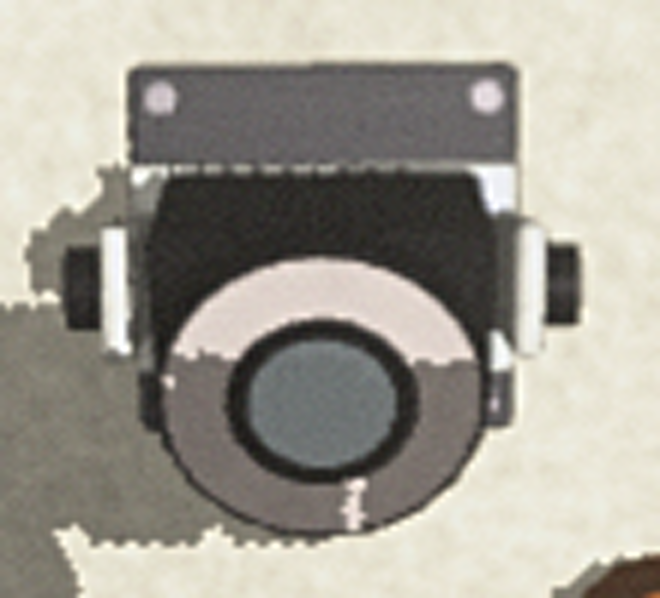

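View pics/w11c.png

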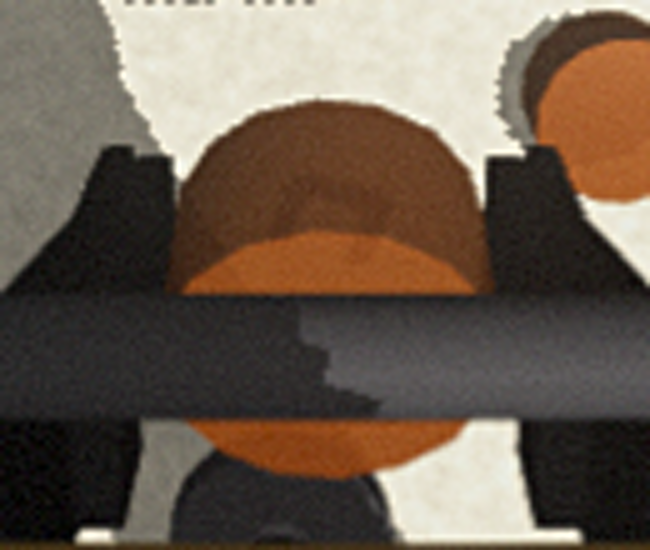

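```bash
python3 - <<'E'
from h import *
import pickle
C,p,q=pickle.load(open("w11.pkl","rb"));M=R.from_quat(q).as_matrix();u=-M[:,2];v=M[:,1]
Rc=R.from_quat(C['orientation'])
cam=C['xyz']-p;print("cam rel tcp u,v,up mm",cam@u*1e3,cam@v*1e3,-cam@M[:,0]*1e3)
def uvw(a,b,c): return p+u*a/1e3+v*b/1e3-M[:,0]*c/1e3
# predicted pixels: baseline disc, top at +2.5, widths
for name,a,c in(("base T+",20.4,2.5),("base T-",-19.6,2.5),("base B+",20.4,-22.5)): print(name,proj(C,uvw(a,0,c)))
print("w7 seen rows B+ 206.3, T+ 220.3, T- 281.3")
print("base width",proj(C,uvw(.4,20,2.5)),proj(C,uvw(.4,-20,2.5)))
t=.288;e=np.array([np.cos(t),np.sin(t)]);n=np.array([-np.sin(t),np.cos(t)]);c=np.array([1.5,-20.3])
for nm,P in(("B+",c+20*e),("T+",c+20*e+25*n),("T-",c-20*e+25*n)): print(nm,proj(C,uvw(P[0],0,P[1])))
print("w10/11 seen rows B+",190+101.5/5-.5,"T+",190+233/5-.5,"T-",190+476/5-.5)
for col,row,dz in((256,240,-10),): 
    o,d=ray(C,(col,row));k=(p[2]+dz/1e3-o[2])/d[2];X=o+k*d-p;print("puck v mm",X@v*1e3)
o,d=ray(C,(253.4,165.3));k=(.1605-o[2])/d[2];X=o+k*d-p;print("lens v mm, u mm rel tcp",X@v*1e3,X@u*1e3)
for col in (172/5+190,487/5+190):
    o,d=ray(C,(col,190+150/5));k=(p[2]-.019-o[2])/d[2];X=o+k*d-p;print("finger inner edges v",X@v*1e3,X@u*1e3)
E
```

```text
cam rel tcp u,v,up mm 74.89566918980282 -0.7585100079885171 144.1203363216113
base T+ [[256.70127071 218.2570064 ]]
base T- [[256.63802152 281.14033956]]
base B+ [[256.50532537 204.18530697]]
w7 seen rows B+ 206.3, T+ 220.3, T- 281.3
base width [[291.51283689 250.82984614]] [[221.81805473 250.87758167]]
B+ [[256.5613921  207.75899069]]
T+ [[256.75387113 234.79454433]]
T- [[256.59557792 284.18275216]]
w10/11 seen rows B+ 209.8 T+ 236.1 T- 284.7
puck v mm -0.35222184261173445
lens v mm, u mm rel tcp -2.7585272901530304 24.75895299257243
finger inner edges v -20.4938619762458 10.945403033795824
finger inner edges v 19.712070862486243 10.9049665651303
```

>>> drive_tool(
  motion=[
    [1,-0.1,0,0],
    [2,-0.2,0,0],
    [3,-0.2,0,0],
    [3.8,-0.2,0,0],
    [4.3,-0.2,0,0],
    [4.3,-0.2,0,0],
    [4.3,-0.2,0,0],
    [4.3,-0.2,0,0],
    [4.3,-0.2,0,0],
    [4.3,-0.2,0,0],
  ],
)

```text
time: 19.37
ee_pos: [0.5738, 0.3458, 0.2583]
eef_rot: [0.698, 0.115, -0.697, 0.114]
ft_force: [-0.2, -0.2, -0.5]
width: 0.0398
```

```bash
python3 look.py w12; python3 - <<'E'
from h import *
from bench import r
s=r.read_state()
print(delta(s,[.5739,.3442,.2574]),s['joint_vel'].round(3))
for n in("scene","top"):
  im=cv2.cvtColor(r.camera(n),cv2.COLOR_RGB2BGR); cv2.imwrite(f"pics/{n}12.png",im)
im=cv2.imread("pics/scene12.png");cv2.imwrite("pics/s12c.png",cv2.resize(im[170:280,290:400],None,fx=5,fy=5,interpolation=cv2.INTER_CUBIC))
E
```

```text
19.3667 [0.5738 0.3458 0.2583] 0.0398 [-0.2 -0.2 -0.5]
(array([0.08, 0.15, 0.04]), None) [-0.     0.001  0.001  0.002 -0.    -0.002  0.   ]
```

View pics/w12.png

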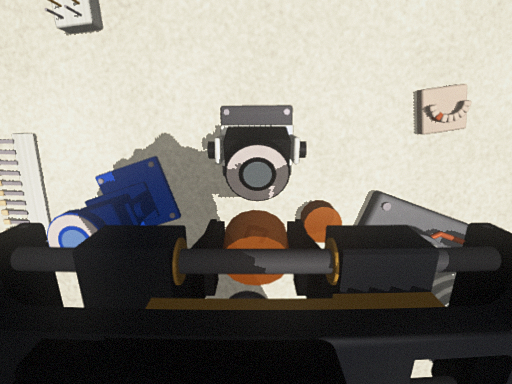

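View pics/s12c.png

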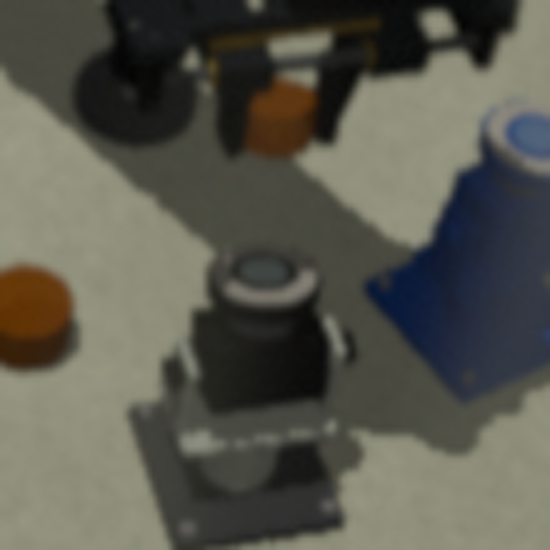

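```bash
python3 - <<'E'
from lens import *
import pickle
C,p,q=pickle.load(open("w12.pkl","rb"));M=R.from_quat(q).as_matrix();u=-M[:,2];v=M[:,1]
im=cv2.imread("pics/w12.png")
cv2.imwrite("pics/w12l.png",cv2.resize(im[135:205,215:300],None,fx=8,fy=8,interpolation=cv2.INTER_CUBIC))
big=cv2.resize(im[135:205,220:295],None,fx=8,fy=8,interpolation=cv2.INTER_CUBIC);g=cv2.cvtColor(big,cv2.COLOR_BGR2GRAY)
hs=big.astype(int)
# black annulus around glass -> fill its outer contour
for thr in(55,65,75):
    m=(g<thr).astype(np.uint8);n,l,s,c=cv2.connectedComponentsWithStats(m)
    for i in range(1,n):
        if 8<s[i,4] and abs(c[i][0]/8+220-258)<5 and abs(c[i][1]/8+135-174)<6 and s[i,2]>150 and s[i,2]<330:
            ct=max(cv2.findContours((l==i).astype(np.uint8),cv2.RETR_EXTERNAL,cv2.CHAIN_APPROX_NONE)[0],key=cv2.contourArea)[:,0]
            P=(ct+.5)/8-.5+[220,135];e=cv2.fitEllipse(P.astype(np.float32));print(thr,s[i],e)
            print(*fit(C,P[::4],.0165))
            o,d=ray(C,e[0]);k=(.1605-o[2])/d[2];X=o+k*d;print("lens",X,"rel tcp v,u",(X-p)@v*1e3,(X-p)@u*1e3)
E
python3 st.py w12 101 232 474
```

```text
55 [  152   184   295   261 20643] ((256.8465270996094, 173.82273864746094), (32.295433044433594, 36.68362045288086), 90.35152435302734)
[0.59696848 0.35290796 0.16105276 0.29126577 0.31123248] 0.12851983084459592
lens [0.59735433 0.35302727 0.1605    ] rel tcp v,u 0.6420093866768397 24.53316738496583
65 [  150   183   299   263 22837] ((256.8585205078125, 173.84312438964844), (32.599815368652344, 37.057342529296875), 90.41968536376953)
[0.59742928 0.35306228 0.16355069 0.29273376 0.31098459] 0.12762965098349524
lens [0.59734003 0.35301101 0.1605    ] rel tcp v,u 0.6528423167400291 24.51442279315892
75 [  149   182   303   265 24782] ((256.86688232421875, 173.8682403564453), (32.8458251953125, 37.41224670410156), 90.50469970703125)
[0.59786119 0.35320964 0.16588462 0.29771638 0.31067483] 0.1334765473853651
lens [0.59732057 0.35299646 0.1605    ] rel tcp v,u 0.6604048914711298 24.491330583708603
[ -1.262 -24.108   0.279]
[ -0.928 -23.628   0.293]
[ -0.934 -22.983   0.274]
```

View pics/w12l.png

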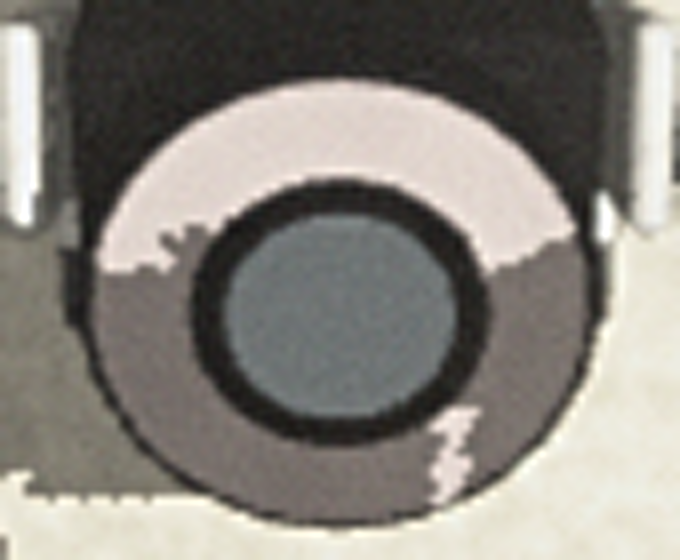

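View pics/w12c.png

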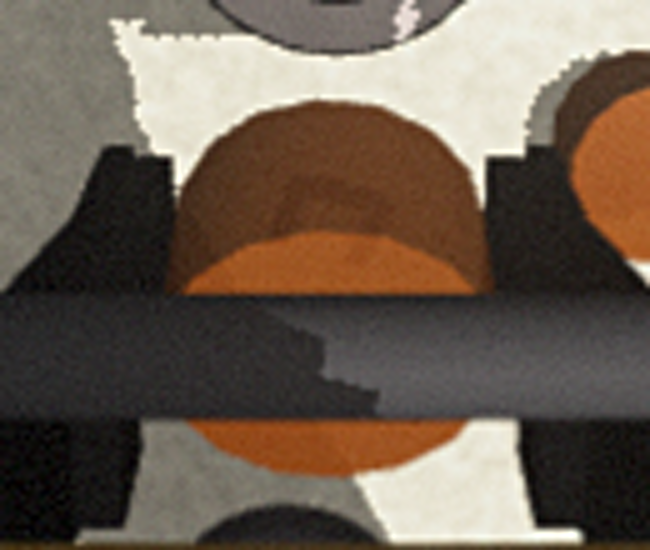

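>>> drive_tool(
  motion=[
    [0.05,0.05,0,0],
    [0.1,0.1,0,0],
    [0.1,0.1,0,0],
    [0.1,0.1,0,0],
    [0.1,0.1,0,0],
    [0.1,0.1,0,0],
    [0.1,0.1,0,0],
    [0.1,0.1,0,0],
  ],
)

```text
time: 20.18
ee_pos: [0.574, 0.3447, 0.2568]
eef_rot: [0.698, 0.115, -0.698, 0.115]
ft_force: [0.4, 0.1, -1.1]
width: 0.0397
```

```bash
python3 look.py w13; python3 - <<'E'
from h import *
from bench import r
s=r.read_state()
print(s['joint_vel'].round(3),R.from_quat(s['eef_rot']).as_matrix().round(3))
T=r.calibration("top");S=r.calibration("scene")
for n in("scene","top"):
  im=cv2.cvtColor(r.camera(n),cv2.COLOR_RGB2BGR); cv2.imwrite(f"pics/{n}13.png",im)
im=cv2.imread("pics/scene13.png");b=cv2.resize(im[175:240,315:375],None,fx=9,fy=9,interpolation=cv2.INTER_CUBIC)
# expected puck outline: underside rim & top rim
L=np.array([.5972,.353,.1605]);t,y=.292,.32
ex=np.array([np.cos(t)*np.cos(y),np.cos(t)*np.sin(y),np.sin(t)]);ey=np.array([-np.sin(y),np.cos(y),0]);n=np.array([-np.sin(t)*np.cos(y),-np.sin(t)*np.sin(y),np.cos(t)])
for h,c in((.08,(0,255,0)),(.105,(255,255,0))):
  P=proj(S,np.array([L+h*n+.02*(np.cos(a)*ex+np.sin(a)*ey) for a in np.linspace(0,2*np.pi,60)]))
  for x,yy in P: cv2.circle(b,(int((x-315+.5)*9),int((yy-175+.5)*9)),1,c,-1)
cv2.imwrite("pics/s13c.png",b)
E
```

```text
20.1833 [0.574  0.3447 0.2568] 0.0397 [ 0.4  0.1 -1.1]
[ 0.002 -0.     0.001  0.001 -0.     0.    -0.001] [[ 0.     0.32  -0.947]
 [-0.    -0.947 -0.32 ]
 [-1.     0.    -0.   ]]
```

View pics/s13c.png

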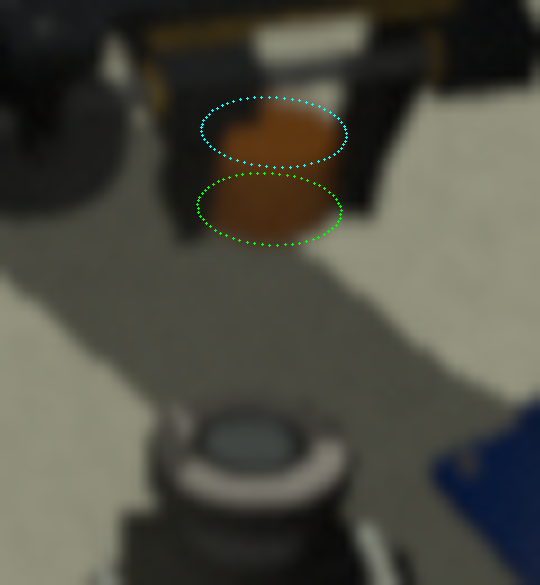

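View pics/scene13.png

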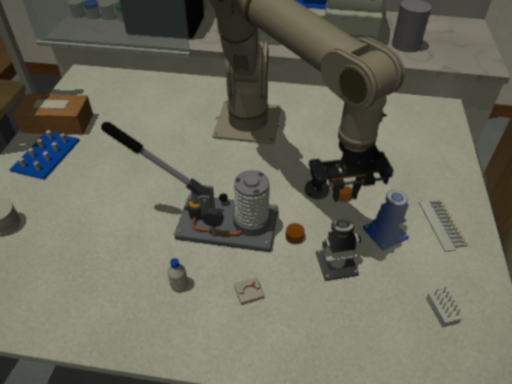

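```bash
python3 -c "
from bench import r
s=r.read_state();print(s['time'],s['ee_pos'],s['width']);print(r.close_job())"
```

```text
20.3333 [0.57401103 0.34464706 0.25679245] 0.03987786939803904
the job is handed in; nothing more can be done
None
```

I handed the job in at 20.3 s with the puck held still in front of the inspection camera. By my measurements it is square to the lens, centred on it and about 80 mm away.

- **Pumping:** I made four full lever strokes to the stop, pressing with about 26 N at the bottom. The lever was seen fully up after the first and last strokes, and had the same time and clearance after the others. The puck then stood clear of the mould.
- **Tilting the puck:** The tool can only point down. I gripped the 40 mm puck and pressed one edge on the fixed mould rim so that it turned between the pads. I then carried it over the dark camera stand.

| Last check | Wanted | Measured |
|---|---|---|
| Puck tilt | 0.29 rad (lens tilt) | about 0.28–0.29 rad |
| Centring on the lens | 0 mm | within about 1 mm |
| Distance from the lens | 80 mm | about 80 mm, uncertain by 1–2 mm |
| Grip opening | 40 mm puck | 39.9 mm |
| Arm movement | still | still (joint speeds 0.002 rad/s or less) |

**Disagreements:**
- The wrist camera alone put the puck about 4 mm further off than the grasp geometry did. I corrected for this using the view of the level puck in the grip.
- In the scene picture the puck's lower edge sat about 0.5 px (1 mm) higher than predicted.
- One rough estimate of the lens tilt gave 0.26 rad, while the others gave 0.285–0.295 rad.

The last scene view showed the bystanders, the look-alikes and the camera stand where they were.

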